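# Open the controller box and snug the slip-clutch thumbscrew

### The arm

A 7-joint arm with a two-finger parallel gripper is mounted at the origin on the work surface. World frame = base frame: x ahead of the robot, y to its left, z up, the work surface at z = 0. Lengths are in m, angles in rad, forces in N, time in s.
With the tool pointing down it reaches from about 0.425 to 0.925 m from the base axis. Payload 6.8 kg.
Tool frame: the origin (TCP) lies between the finger pads; the fingertips stand 22 mm ahead of it and the grasp point (between the pads) lies 3 mm ahead of it; x points along the fingers, y is the direction in which the jaws open and shut, and the axes are right-handed (so a half turn about x gives the same grasp; the last joint's range is limited). The gripper opens to 88 mm and grips with 3 to 60 N. Pads are 20 mm wide; open, the fingers measure 115 mm over their backs; the gripper's body (75 mm by 178 mm) begins 61 mm behind the grasp point.
Start: joints at [1.042, 0.477, 0.022, 1.555, -0.011, 1.109, -0.083], TCP at [0.276, -0.616, 0.211] pointing down, gripper open.
Joint ranges: [-2.96, 2.96], [-0.34, 2.1], [-1.41, 1.46], [0.24, 2.44], [-1.37, 4.51], [0.17, 1.92], [-2.96, 2.96]. Speed limits (rad/s): [2.39, 2.39, 3.14, 3.14, 3.14, 3.14, 3.14].

### API

Orientations are given as a rotation vector (axis times angle).
In Python, from bench import readout, viewer, order gives the robot as it stands. The module is installed in compiled form; this text tells all that it offers.
- The arm moves only by the tool play_rows, never from a script. Its argument "increments" is a list of rows, each a list of 7 numbers: the finger opening in m, from 0 to 0.0878, then the shift along the tool's x, y, z in m, then the turn, a rotation vector about the tool's x, y, z in degrees. In form: [[grip, tx, ty, tz, ax, ay, az], ...]. A call has 1 to 10 rows; each row shifts and turns the commanded pose from where the row before left it, along the tool's axes as they then stand; what a row does not reach is not made up. A row lasts 1/8 s, in which the tool goes at most 62.5 mm and 10.7 degrees, less where a joint would pass 70% of its speed; a pose out of reach is approached as far as the arm can. A call is refused whole if a number of a shift passes 0.0625 or a number of a turn 10.7, either way. A call with a gripper value outside its range is refused whole. The fingers move at their own pace and stop on an object; "newtons" is the grip in N (left out, the last holds). Time passes only in rows, so rows that do not move let the fingers close. It gives the time, the measured TCP pose, the force and the opening at its end, in the units of the state.
- readout.get_state(): the state, without advancing time (a new reading comes with each control period).
- viewer.read_camera(name): name is "side" or "top" or "wrist"; returns the picture (420x560x3 uint8, red, green, blue); there is no depth.
- viewer.calibration(name): a dict with "fovy" (degrees; the focal length in pixels is half the picture's height over the tangent of half this angle, whatever the lens; pixels are square), "cx", "cy" (the principal point, pixels), "position" and "attitude" of the camera in the world. Camera axes: x right, y down, z forward; pixel columns grow to the right and rows downward; lengths in m; the calibration is good to about 2 mm. A picture is of the moment at which its call begins: read the wrist's pose just before it. calibration takes no time and is no camera call; for the wrist camera it gives the pose at the moment of the call.
- order.finish_job(): hands the job in, once; it reports no verdict.
The state is a dict: "time": time; "q": joint angles; "joint_vel": joint speeds; "joint_torque": joint torques, N m; "ee_pos": TCP position; "eef_rot": TCP orientation; "ft_force": force on the tool from outside, world axes, zero at the start; "moment": the same for the moment, N m; "grip_width": opening from 0.0 (shut) to 1.0 (fully open).
Only numpy, scipy, OpenCV 4.12 (cv2) and the standard library are available. Lean on these libraries where they do the work, as an engineer would, in place of code of your own. Each camera call takes 0.05 s, during which the arm holds its last target.

### The job

Turn the red quarter-turn latch knob clockwise to release the blue-framed cover of the controller box, swing the cover up to upright or a little past it and leave it standing there. Then tighten the yellow thumbscrew inside (clockwise) until its clutch first slips: the white disc under it stops while the yellow head still turns; stop there, within about an eighth of a turn of slip. Leave the loose parts around and in the box where they are.

Things in the scene. Friction and masses are not known exactly. Their poses are not given: they have to be found in the camera images.
- box: Grey open-topped controller box, 180 x 230 x 80 mm (x, y, z), walls 4 mm, fixed to the bench. Origin: centre of its underside, on the bench; its x points from its front (latch side) to its back (hinge side), z up. Inside, besides the parts listed: a power supply 150 x 56 mm, 50 mm high, along its +y wall, and a green terminal strip 22 mm high along its back wall.
- latch (a joint): Angle of the red latch knob, rad: 0 = latched (grip bar along the box's y), grows clockwise seen from above, stops at 1.57 (bar along the box's x, square to the hinge line). The steel cam tongue under the cover is clear of the box's lip beyond about 1.2. It starts between 0 and 0.25, turns with a little friction (0.05 N m) and stays where left.
- latch_grip (a point): Middle of the latch knob's red grip bar (11 mm thick, 36 long, 32 high) on the knob's axis, 27 mm above the cover's outside, 9 mm under the bar's top; moves with the cover, z points out of it. Under the bar a 24 mm collar, 4 mm high. Cover shut: 111.5 mm above the bench, 58 mm in front of the box's centre. It lies 148 mm along the cover from the hinge line and 31 mm outward; the free edge is 32 mm beyond it.
- cover (a joint): Opening angle of the cover, rad: 0 = shut, 1.57 = upright, stops at 1.9. The cover is 180 x 230 x 4 mm, 0.24 kg, with a stiff hinge (0.32 N m) that holds it wherever it is left. It can be swung by the red latch bar, which may pivot between the finger pads when it is pinched with the fingers side by side along the hinge line.
- cover_hinge (a point): Middle of the cover's hinge line, at the top of the box's back wall, 80 mm above the bench; the line runs along the box's y. The cover rises from the front and swings to the back.
- screw_grip (a point): Centre of the yellow knurled round thumbscrew head, on its vertical axis: 30 mm diameter, 31 mm high, top 12 mm above this point; the point is 62 mm above the bench, at box x = -20 mm, y = -50 mm. Under it a white index disc of 40 mm diameter (top 25 mm under this point) with a red mark turns with the spindle; the head has a black mark on its top. It can be gripped at any yaw where the fingers have room.
- spindle (a joint): Angle of the thumbscrew's spindle with its white disc, rad, growing clockwise from above (tightening). It turns easily (0.02 N m) with the head, starts between 0.6 and 2.0 and stops hard at 3.2, when it is seated.
- head (a joint): Slip of the yellow head against the spindle, rad, growing clockwise from above. It starts at 0 and stays 0 while the spindle turns along; once the spindle is seated, the head slips under 0.2 N m and this value grows.
- capacitor_top (a point): Top centre of the tall black capacitor, 20 mm diameter, fixed in the box, its top 72 mm above the bench and its axis 40 mm in front of the thumbscrew's axis (towards the box's front): it blocks fingers that are placed before and behind the head along the box's x; side by side along the box's y, up to about 45 degrees either way, they have room.
- relay: Loose blue relay inside the box, 28 x 20 x 24 mm, lying on the circuit board 6 mm above the bench. Origin: centre of its underside. A bystander.
- driver: Loose screwdriver with green handle, 170 mm long, lying in front of the box. Origin near its middle, x along it. A bystander.
- pot: Loose white plastic pot, 68 mm diameter, 45 mm high. Origin: centre of its underside. A bystander beside the box.
- fan: Loose black fan, 60 x 60 x 20 mm. Origin: centre of its underside. A bystander beside the box.
- heatsink: Loose finned heat sink, 50 x 50 x 28 mm. Origin: centre of its underside. A bystander beside the box.
- spool: Loose orange spool, 64 mm diameter, 42 mm high. Origin: centre of its underside. A bystander beside the box.
- flux: Loose amber bottle, 40 mm diameter, 90 mm high. Origin: centre of its underside. A bystander beside the box.
- meter: Loose grey hand meter, 130 x 70 x 34 mm, lying flat. Origin: centre of its underside, x along its length. A bystander beside the box.

How it is judged:
On the way, in this order (a step that is already met when the one before it is completed fails the run):
1. the latch knob is turned to release while the cover is still shut (value of joint latch above 1.2 rad and value of joint cover below 0.15 rad), for 0.05 s.
2. the cover stands upright, the thumbscrew not yet seated (value of joint cover above 1.3 rad and value of joint spindle below 3.1 rad), for 0.2 s.
At the end, for the whole second after the job is handed in: The cover stands open at more than 1.3 rad (75 degrees) and still; the thumbscrew's spindle is seated (over 3.1 rad) and its head has slipped at least 0.06 and at most 0.9 rad and is still; every loose part lies within 30 mm of where it started (value of joint cover above 1.3 rad and value of joint spindle above 3.1 rad and value of joint head between 0.06 and 0.9 rad and velocity of joint cover between -0.05 and 0.05 rad/s and velocity of joint head between -0.05 and 0.05 rad/s and distance of each of relay, driver, pot, fan, heatsink, spool, flux, meter from where it was at the start of the episode below 0.03 m); the robot touches nothing.
It fails at once if the clutch is overrun: the head slips more than 0.9 rad (about 50 degrees) (value of joint head above 0.9 rad).
It fails at once if a loose part is shifted more than 30 mm (distance of any of relay, driver, pot, fan, heatsink, spool, flux, meter from where it was at the start of the episode above 0.03 m).
It also fails if it takes over 64 s, if anything falls off the work surface, if the arm or the gripper's body presses on something with over 40 N, if the wrist force passes 120 N, or if a joint passes its speed limit or range.

## Working session

There is one attempt and no reset: what is moved stays moved. The work goes in short steps, Python scripts to look and compute and a tool call to move; the robot and the scene stay as the last step left them, time stands still between calls to the robot, and variables do not carry over. Pictures are saved under pics/ and viewed, and the job is handed in when it is done.

Besides the shell and the picture viewer there is one more tool, called after "Request:" by a JSON object that holds its "api" and its "payload". play_rows: Moves the arm, as the interface text tells. Its arguments: {"type":"object","properties":{"increments":{"type":"array"},"newtons":{"type":"number"}},"required":["increments"]}

```bash
mkdir -p pics; ls; python3 - <<'E'
from bench import readout, viewer
import cv2
print(readout.get_state())
for n in ("side","top","wrist"):
    print(n,viewer.calibration(n))
    im=viewer.read_camera(n); cv2.imwrite(f"pics/{n}0.png",im[:,:,::-1])
E
```

```text
pics
{'time': 0.0, 'q': array([ 1.0418811 ,  0.47776796,  0.02232674,  1.55641639, -0.01152465,
        1.10929293, -0.08309142]), 'joint_vel': array([ 1.69881916e-03, -1.06468143e-03, -1.37147872e-04, -7.30583977e-05,
        1.75111836e-03, -1.58789680e-03, -1.17563636e-03]), 'joint_torque': array([-1.16053245e-03, -5.82839763e+01,  1.53423909e+00, -2.72605741e+01,
       -5.43117709e-02,  1.69833109e-02,  2.13154199e-04]), 'ee_pos': array([ 0.27549343, -0.61555697,  0.21031784]), 'eef_rot': array([ 1.98943533,  0.42673824, -1.99038216]), 'ft_force': array([-0.21272622,  0.35251419,  0.0158383 ]), 'moment': array([ 0.00472393, -0.00473403, -0.00470896]), 'grip_width': 1.0019662795592421}
side {'fovy': 55.6563803581241, 'cx': 281.3616240694903, 'cy': 205.94152517513498, 'position': array([0.16401938, 0.66817152, 0.7048244 ]), 'attitude': array([-0.6805614 ,  2.58651498, -1.18197237])}
top {'fovy': 48.22126113512665, 'cx': 281.8908211589215, 'cy': 206.83424825730532, 'position': array([0.40924599, 0.03976381, 1.1128158 ]), 'attitude': array([-2.20270828,  2.14103629, -0.08767568])}
wrist {'fovy': 60.75105046396921, 'cx': 278.8546835504226, 'cy': 207.3760798499196, 'position': array([ 0.34743283, -0.58392996,  0.38392599]), 'attitude': array([ 2.42869545, -1.57331506, -0.22939036])}
```

View pics/top0.png

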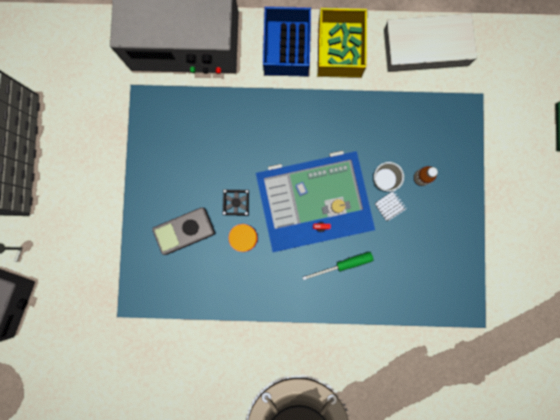

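View pics/side0.png

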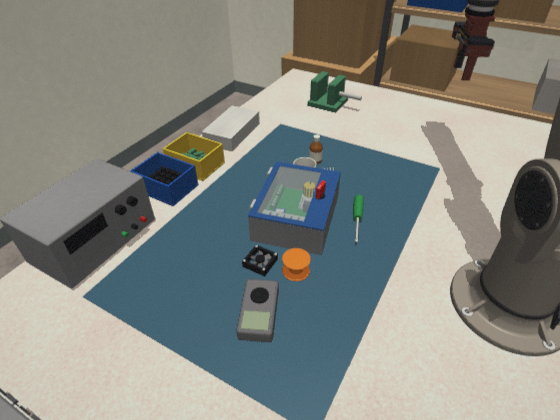

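View pics/wrist0.png

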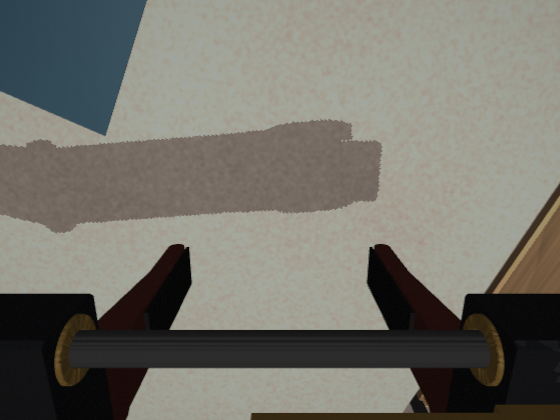

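```bash
cat > h.py <<'E'
import numpy as np, cv2
from scipy.spatial.transform import Rotation as R
from bench import readout, viewer
def cam(n):
    c=viewer.calibration(n); f=210/np.tan(np.radians(c['fovy'])/2)
    return c,f
def ray(n,u,v,cf=None):
    c,f=cf or cam(n)
    d=R.from_rotvec(c['attitude']).apply([(u-c['cx'])/f,(v-c['cy'])/f,1.])
    return np.array(c['position']),d
def onz(n,u,v,z,cf=None):
    p,d=ray(n,u,v,cf); return p+d*(z-p[2])/d[2]
def proj(n,P,cf=None):
    c,f=cf or cam(n)
    q=R.from_rotvec(c['attitude']).inv().apply(np.array(P)-c['position'])
    return np.stack([c['cx']+f*q[...,0]/q[...,2],c['cy']+f*q[...,1]/q[...,2]],-1)
def tri(a,b):
    (p,d),(q,e)=a,b
    A=np.stack([d,-e],1); s=np.linalg.lstsq(A,q-p,rcond=None)[0]
    return (p+d*s[0]+q+e*s[1])/2, np.linalg.norm(p+d*s[0]-q-e*s[1])
E
python3 - <<'E'
from h import *
im=cv2.imread("pics/top0.png"); h=cv2.cvtColor(im,cv2.COLOR_BGR2HSV)
m=cv2.inRange(h,(105,180,90),(125,255,255)); m[:130]=0
cs,_=cv2.findContours(m,cv2.RETR_EXTERNAL,cv2.CHAIN_APPROX_NONE)
c=max(cs,key=cv2.contourArea); r=cv2.minAreaRect(c); b=cv2.boxPoints(r); print(r,b)
P=np.array([onz("top",u,v,.084) for u,v in b]); print(P, np.linalg.norm(np.diff(P,axis=0),axis=1))
def blobs(lo,hi,nm,z):
    m=cv2.inRange(h,lo,hi); m[:130]=0
    for c in cv2.findContours(m,cv2.RETR_EXTERNAL,cv2.CHAIN_APPROX_NONE)[0]:
        if cv2.contourArea(c)>15: print(nm,cv2.minAreaRect(c),onz("top",*cv2.minAreaRect(c)[0],z))
blobs((0,180,90),(6,255,255),"red",.12)
blobs((20,100,120),(32,255,255),"yel",.074)
x=im[135:280,150:450]; cv2.imwrite("pics/topz.png",cv2.resize(x,None,fx=2.6,fy=2.6,interpolation=cv2.INTER_CUBIC))
x=cv2.imread("pics/side0.png")[120:350,220:400]; cv2.imwrite("pics/sidez.png",cv2.resize(x,None,fx=2.6,fy=2.6,interpolation=cv2.INTER_CUBIC))
E
```

```text
((314.9305114746094, 201.080322265625), (79.83106231689453, 103.3257827758789), 77.73522186279297) [[255.9675  173.05054]
 [356.93503 151.10107]
 [373.89352 229.1101 ]
 [272.926   251.05957]]
[[ 0.57426035  0.10904672  0.084     ]
 [ 0.62971568 -0.11369404  0.084     ]
 [ 0.45744888 -0.15327871  0.084     ]
 [ 0.40328164  0.06623823  0.084     ]] [0.22954028 0.17675632 0.22610125]
red ((322.5, 226.5), (5.0, 11.0), 90.0) [ 0.45819763 -0.03794468  0.12      ]
yel ((242.0, 238.0), (24.0, 24.0), 90.0) [0.42999239 0.13572653 0.074     ]
yel ((338.0, 205.5), (10.60660171508789, 12.020814895629883), 45.0) [ 0.50809421 -0.07496346  0.074     ]
```

View pics/topz.png

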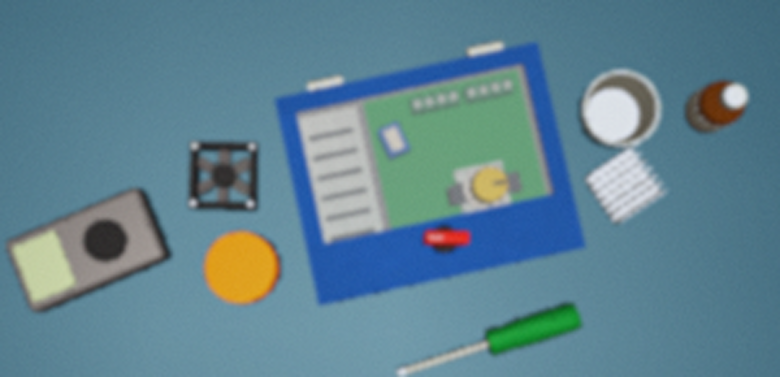

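View pics/sidez.png

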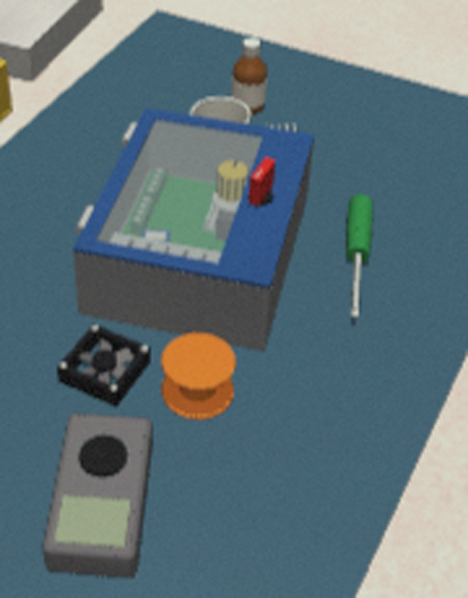

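```bash
cat >> h.py <<'E'
C=np.array([0.516,-0.0229]); YAW=np.radians(13.6)
def bx(x,y,z):
    c,s=np.cos(YAW),np.sin(YAW); return np.array([C[0]+c*x-s*y,C[1]+s*x+c*y,z])
def st():
    s=readout.get_state(); M=R.from_rotvec(s['eef_rot']).as_matrix(); return s,np.array(s['ee_pos']),M
def show():
    s,p,M=st()
    print('t',round(s['time'],2),'p',p.round(4),'tx',M[:,0].round(3),'ty',M[:,1].round(3),'tz',M[:,2].round(3),'F',np.round(s['ft_force'],1),'Mo',np.round(s['moment'],3),'g',round(s['grip_width']*.0878,4),'q',np.round(s['q'],2))
E
python3 - <<'E'
from h import *
show()
M=st()[2]
c=viewer.calibration('wrist'); print("cam in tool",M.T@(c['position']-st()[1]), (M.T@R.from_rotvec(c['attitude']).as_matrix()).round(3))
# reproject model into views
pts={'lg':bx(-.058,0,.1115),'top':bx(-.058,0,.1205),'sc':bx(-.02,-.05,.074)}
for sx in(-1,1):
  for sy in(-1,1): pts[f'c{sx}{sy}']=bx(sx*.09,sy*.115,.084)
for n in('top','side'):
  im=cv2.imread(f'pics/{n}0.png'); k=4
  im=cv2.resize(im,None,fx=k,fy=k,interpolation=cv2.INTER_CUBIC)
  for nm,p in pts.items():
    u,v=proj(n,p); cv2.drawMarker(im,(int(u*k+k/2),int(v*k+k/2)),(0,255,255) if nm!='sc' else (255,0,255),0,16,1)
  u,v=proj(n,bx(0,0,.08)); u,v=int(u*k),int(v*k); cv2.imwrite(f'pics/{n}1.png',im[v-290:v+290,max(0,u-380):u+380])
E
```

```text
t 0.15 p [ 0.2755 -0.6157  0.2105] tx [-0.001  0.001 -1.   ] ty [ 0.409 -0.913 -0.001] tz [-0.913 -0.409  0.   ] F [ 1.  -0.6 -0.4] Mo [ 0.006  0.025 -0.014] g 0.0877 q [ 1.04  0.48  0.02  1.56 -0.01  1.11 -0.08]
cam in tool [-0.17354085  0.00018354 -0.07858777] [[ 0.001 -0.282  0.959]
 [ 1.     0.    -0.001]
 [ 0.     0.959  0.282]]
```

View pics/top1.png

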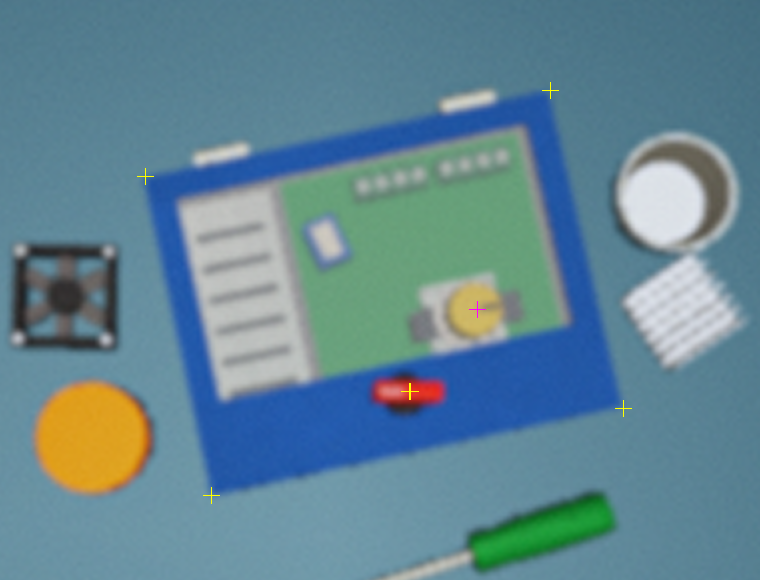

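View pics/side1.png

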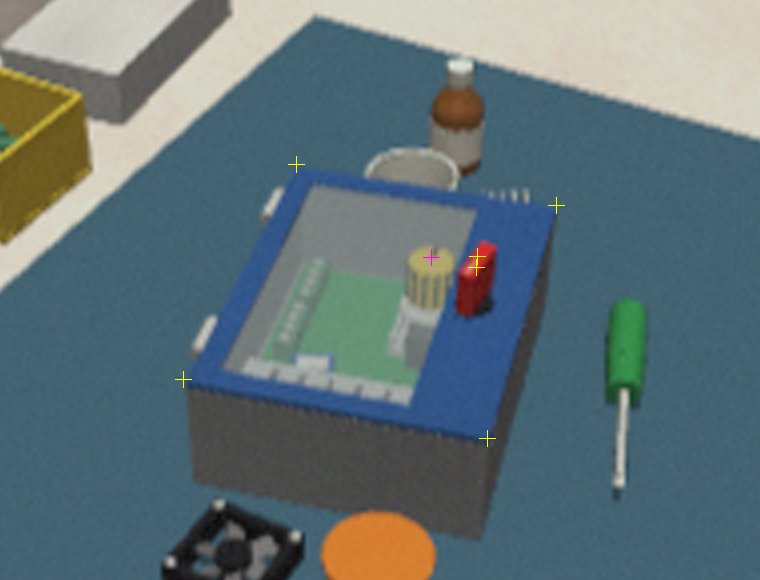

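Request:
{"api": "play_rows", "payload": {"increments": [[0.0878, -0.004, -0.042, -0.037, 0, 0, 0], [0.0878, -0.004, -0.042, -0.037, 0, 0, 0], [0.0878, -0.004, -0.042, -0.037, 0, 0, 0], [0.0878, -0.004, -0.042, -0.037, 0, 0, 0], [0.0878, -0.004, -0.042, -0.037, 0, 0, 0], [0.0878, -0.004, -0.042, -0.037, 0, 0, 0], [0.0878, -0.004, -0.042, -0.037, 0, 0, 0], [0.0878, -0.004, -0.042, -0.037, 0, 0, 0], [0.0878, -0.004, -0.042, -0.037, 0, 0, 0], [0.0878, 0, 0, 0, -10, 0, 0]]}}

```text
time: 1.4
ee_pos: [0.4266, -0.1307, 0.2477]
eef_rot: [1.877, 0.586, -1.874]
ft_force: [-0.4, -0.8, -1.0]
grip_width: 1.002
```

Request:
{"api": "play_rows", "payload": {"increments": [[0.0878, 0, 0, 0, -10, 0, 0], [0.0878, 0, 0, 0, -10, 0, 0], [0.0878, 0, 0, 0, -10, 0, 0], [0.0878, 0, 0, 0, -10, 0, 0], [0.0878, 0, 0, 0, -10, 0, 0], [0.0878, 0, 0, 0, -8, 0, 0], [0.0878, 0, 0, 0, 0, 0, 0]]}}

```text
time: 2.28
ee_pos: [0.4251, -0.1351, 0.2471]
eef_rot: [1.183, 1.226, -1.183]
ft_force: [0.5, 0.0, 0.2]
grip_width: 0.999
```

```bash
python3 - <<'E'
from h import *
show()
im=viewer.read_camera('wrist'); cv2.imwrite("pics/w1.png",im[:,:,::-1])
E
```

```text
t 2.27 p [ 0.4251 -0.1351  0.2471] tx [-0.  0. -1.] ty [ 0.999  0.035 -0.   ] tz [ 0.035 -0.999 -0.   ] F [0.5 0.  0.2] Mo [-0.05  -0.024 -0.037] g 0.0878 q [ 0.51  0.08 -0.35  2.01  0.03  1.06  0.17]
```

View pics/w1.png

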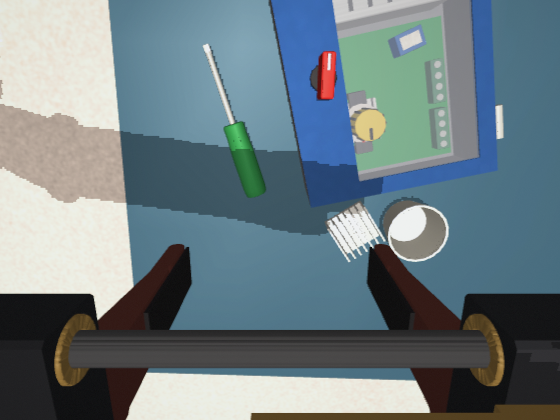

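```bash
python3 - <<'E'
from h import *
im=cv2.imread("pics/w1.png"); h=cv2.cvtColor(im,cv2.COLOR_BGR2HSV)
W='wrist'
m=cv2.inRange(h,(0,170,200),(6,255,255))|cv2.inRange(h,(174,170,200),(180,255,255))
c=max(cv2.findContours(m,0,1)[0],key=cv2.contourArea); r=cv2.minAreaRect(c); b=cv2.boxPoints(r); print(r)
P=np.array([onz(W,u,v,.1205) for u,v in b]); print(P.round(4),P.mean(0)); print([ (np.linalg.norm(d).round(4),np.degrees(np.arctan2(d[1],d[0])).round(1)) for d in np.diff(P,axis=0)])
m=cv2.inRange(h,(20,80,140),(32,255,255)); c=max(cv2.findContours(m,0,1)[0],key=cv2.contourArea); (u,v),rr=cv2.minEnclosingCircle(c); print('yel',u,v,rr,onz(W,u,v,.074))
m=cv2.inRange(h,(108,180,60),(125,255,255)); 
c=max(cv2.findContours(m,0,1)[0],key=cv2.contourArea); cc=c[:,0,:]
ap=cv2.approxPolyDP(c,4,True)[:,0]; print(ap.tolist()); print([onz(W,u,v,.084).round(4).tolist() for u,v in ap])
print(bx(-.09,-.115,.084),bx(.09,-.115,.084),'pred latch',bx(-.058,0,.1205),'scr',bx(-.02,-.05,.074))
E
```

```text
((327.7993469238281, 74.96212768554688), (12.225396156311035, 46.526668548583984), 3.094058036804199)
[[ 0.4567 -0.0529  0.1205]
 [ 0.4564 -0.0185  0.1205]
 [ 0.4658 -0.0187  0.1205]
 [ 0.4665 -0.0531  0.1205]] [ 0.46135024 -0.03579251  0.1205    ]
[(np.float64(0.0344), np.float64(90.6)), (np.float64(0.0095), np.float64(-0.9)), (np.float64(0.0344), np.float64(-88.9))]
yel 369.5 124.5 15.890348434448242 [ 0.50967446 -0.07465337  0.074     ]Traceback (most recent call last):
  File "<stdin>", line 9, in <module>
ValueError: max() iterable argument is empty
```

```bash
python3 - <<'E'
from h import *
W='wrist'
im=cv2.imread("pics/w1.png"); h=cv2.cvtColor(im,cv2.COLOR_BGR2HSV); print(h[30,300],h[180,330],h[100,488],h[300,300])
m=cv2.inRange(h,(105,190,50),(125,255,255))
c=max(cv2.findContours(m,0,1)[0],key=cv2.contourArea)
ap=cv2.approxPolyDP(c,4,True)[:,0]
for u,v in ap: print(u,v,onz(W,u,v,.084).round(4))
print(bx(-.09,-.115,.084),bx(.09,-.115,.084),'pred latch',bx(-.058,0,.1205),'scr',bx(-.02,-.05,.074))
E
```

```text
[108 168 184] [108 169 116] [108 167 160] [100 101 139]Traceback (most recent call last):
  File "<stdin>", line 5, in <module>
ValueError: max() iterable argument is empty
```

```bash
python3 - <<'E'
from h import *
W='wrist'
im=cv2.imread("pics/w1.png"); h=cv2.cvtColor(im,cv2.COLOR_BGR2HSV)
m=cv2.inRange(h,(104,145,50),(125,255,255))
c=max(cv2.findContours(m,0,1)[0],key=cv2.contourArea)
ap=cv2.approxPolyDP(c,4,True)[:,0]
for u,v in ap: print(u,v,onz(W,u,v,.084).round(4))
print(bx(-.09,-.115,.084),bx(.09,-.115,.084),'pred latch',bx(-.058,0,.1205),'scr',bx(-.02,-.05,.074))
E
```

```text
271 0 [0.4141 0.0245 0.084 ]
311 206 [ 0.4582 -0.1537  0.084 ]
497 169 [ 0.6324 -0.1111  0.084 ]
490 0 [0.5973 0.0306 0.084 ]
472 0 [0.5822 0.0301 0.084 ]
480 156 [ 0.6139 -0.0994  0.084 ]
361 182 [ 0.5047 -0.1281  0.084 ]
331 0 [0.4643 0.0262 0.084 ]
[ 0.45556485 -0.15583831  0.084     ] [ 0.63051783 -0.11351272  0.084     ] pred latch [ 0.45962626 -0.03653824  0.1205    ] scr [ 0.50831789 -0.07620089  0.074     ]
```

Request:
{"api": "play_rows", "payload": {"increments": [[0.05, 0.0, 0.02, -0.049, 1.2, 0, 0], [0.05, 0.0, 0.02, -0.049, 0, 0, 0], [0.05, 0.05, 0, 0, 0, 0, 0], [0.05, 0.03, 0, 0, 0, 0, 0], [0.05, 0, 0, 0, 0, 0, 0]]}}

```text
time: 2.95
ee_pos: [0.4609, -0.036, 0.1655]
eef_rot: [1.197, 1.22, -1.202]
ft_force: [0.1, 0.9, 1.2]
grip_width: 0.572
```

```bash
sed -i 's/^C=.*/C=np.array([0.518,-0.0212]); YAW=np.radians(13.8)/' h.py; python3 - <<'E'
from h import *
show(); print(bx(-.058,0,.1175))
im=viewer.read_camera('wrist'); cv2.imwrite("pics/w2.png",im[:,:,::-1])
E
```

```text
t 2.95 p [ 0.4609 -0.036   0.1655] tx [-0.005  0.    -1.   ] ty [ 1.     0.014 -0.005] tz [ 0.014 -1.    -0.001] F [0.1 0.9 1.2] Mo [-0.011 -0.092 -0.04 ] g 0.0502 q [ 0.34  0.22 -0.45  2.07  0.12  0.89 -0.16]
[ 0.46167421 -0.03503494  0.1175    ]
```

View pics/w2.png

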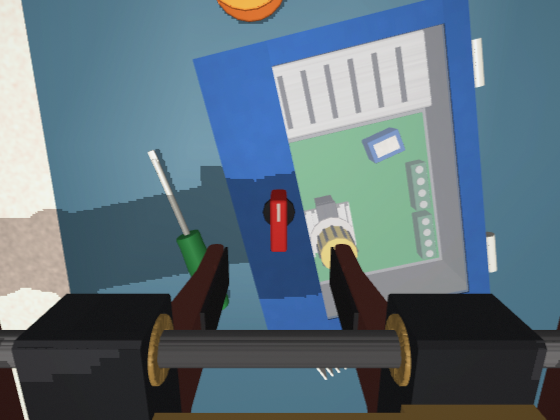

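The bar stands at about (279, 220), centred between the fingers and square to the jaws. I'll go down and grip.

Request:
{"api": "play_rows", "payload": {"increments": [[0.05, 0.024, 0, 0, 0, 0, 0], [0.05, 0.024, 0, 0, 0, 0, 0], [0.05, 0, 0, 0, 0, 0, 0], [0.0, 0, 0, 0, 0, 0, 0], [0.0, 0, 0, 0, 0, 0, 0], [0.0, 0, 0, 0, 0, 0, 0], [0.0, 0, 0, 0, 0, 0, 0]], "newtons": 30}}

```text
time: 3.88
ee_pos: [0.4629, -0.0361, 0.1196]
eef_rot: [1.198, 1.216, -1.197]
ft_force: [-1.0, 0.4, 0.3]
grip_width: 0.152
```

```bash
python3 - <<'E'
from h import *
show()
E
```

```text
t 3.88 p [ 0.4629 -0.0361  0.1196] tx [ 0.001 -0.    -1.   ] ty [1.    0.016 0.001] tz [ 0.016 -1.     0.   ] F [-1.   0.4  0.3] Mo [ 0.015 -0.068  0.004] g 0.0134 q [ 0.32  0.29 -0.43  2.11  0.17  0.78 -0.2 ]
```

Request:
{"api": "play_rows", "payload": {"increments": [[0.0, 0, 0, 0, 0, 0, 0], [0.0, 0, 0, 0, 5, 0, 0], [0.0, 0, 0, 0, 9, 0, 0], [0.0, 0, 0, 0, 9, 0, 0], [0.0, 0, 0, 0, 9, 0, 0], [0.0, 0, 0, 0, 9, 0, 0], [0.0, 0, 0, 0, 0, 0, 0]]}}

```text
time: 4.75
ee_pos: [0.4627, -0.036, 0.1192]
eef_rot: [1.702, 0.794, -1.702]
ft_force: [0.4, 0.5, -0.3]
grip_width: -0.0
```

```bash
python3 - <<'E'
from h import *
show()
im=viewer.read_camera('wrist'); cv2.imwrite("pics/w3.png",im[:,:,::-1])
E
```

```text
t 4.75 p [ 0.4627 -0.036   0.1192] tx [-0. -0. -1.] ty [ 0.766 -0.643  0.   ] tz [-0.643 -0.766  0.   ] F [ 0.4  0.5 -0.3] Mo [-0.016 -0.021 -0.033] g -0.0 q [ 0.2   0.27 -0.3   2.12  0.11  0.77 -0.87]
```

View pics/w3.png

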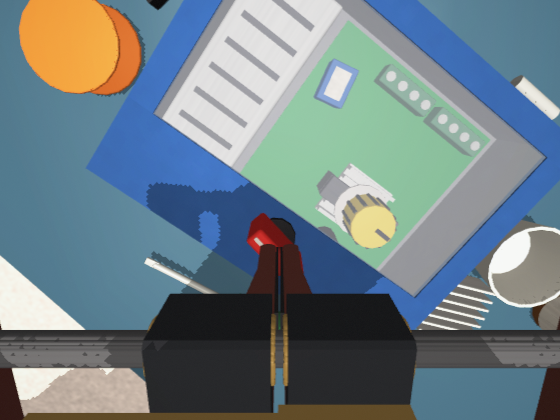

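```bash
python3 - <<'E'
from h import *
s,p,M=st()
for d in (0,.003,.022): print(d,proj('wrist',p+M[:,0]*d))
print('bar top',proj('wrist',bx(-.058,0,.1205)),'collar',proj('wrist',bx(-.058,0,.088)))
im=cv2.imread("pics/w3.png")[180:330,180:380]; cv2.imwrite("pics/w3z.png",cv2.resize(im,None,fx=4,fy=4,interpolation=cv2.INTER_CUBIC))
im=viewer.read_camera('side'); cv2.imwrite("pics/s3.png",cv2.resize(im[120:270,220:420,::-1],None,fx=4,fy=4,interpolation=cv2.INTER_CUBIC))
E
```

```text
0 [277.75879239 257.31827148]
0.003 [277.77993178 254.98475345]
0.022 [277.90033678 241.69358744]
bar top [275.09941371 258.18746447] collar [275.67638739 235.91147851]
```

View pics/w3z.png

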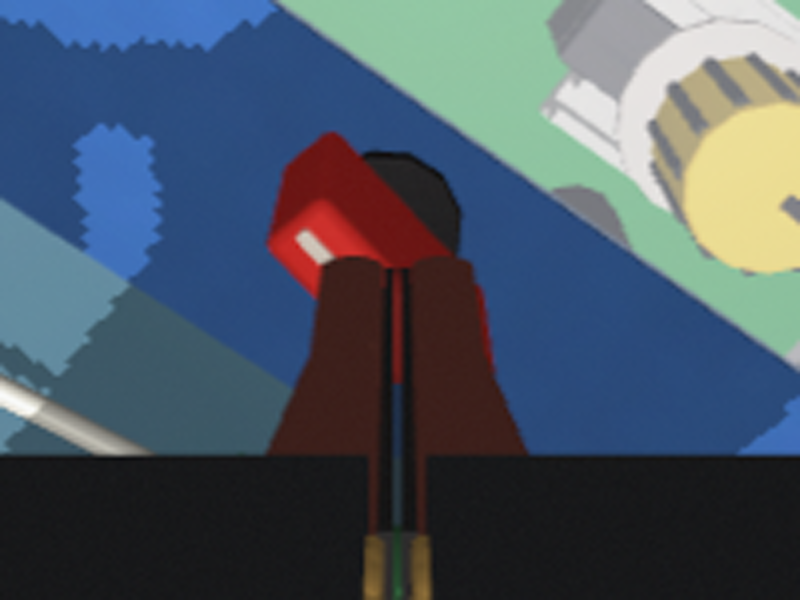

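View pics/s3.png

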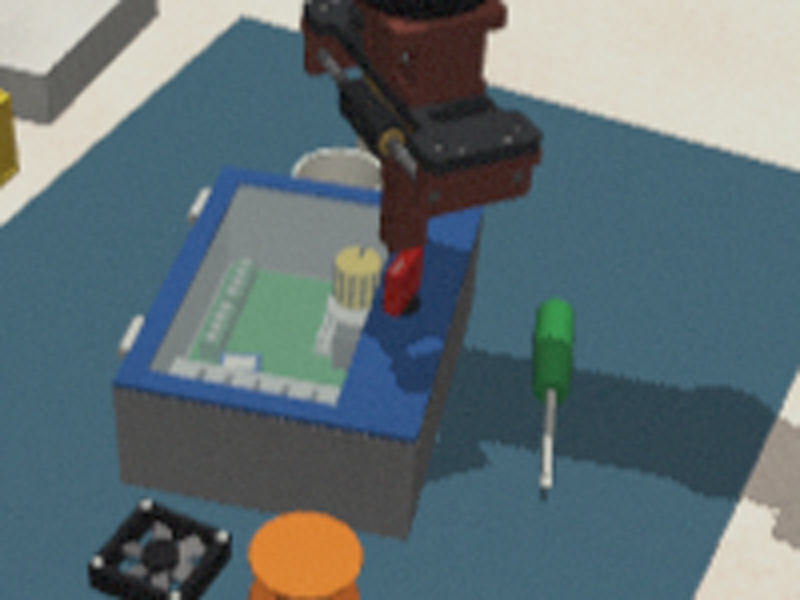

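```bash
python3 - <<'E'
from h import *
s,p,M=st()
for d in (-.02,0,.01,.022):
  for w in (-.01,.01): print(d,w,'side zoom',((proj('side',p+M[:,0]*d+M[:,2]*w)-[220,120])*4).round(0),'wrist zoom',((proj('wrist',p+M[:,0]*d+M[:,2]*w+M[:,1]*.01)-[180,180])*4).round(0))
print(((proj('side',bx(-.058,0,.1205))-[220,120])*4).round(0),((proj('side',bx(-.058,0,.084))-[220,120])*4).round(0))
E
```

```text
-0.02 -0.01 side zoom [384. 232.] wrist zoom [476. 301.]
-0.02 0.01 side zoom [414. 224.] wrist zoom [474. 455.]
0 -0.01 side zoom [382. 258.] wrist zoom [468. 238.]
0 0.01 side zoom [412. 251.] wrist zoom [466. 378.]
0.01 -0.01 side zoom [381. 271.] wrist zoom [464. 211.]
0.01 0.01 side zoom [411. 264.] wrist zoom [463. 345.]
0.022 -0.01 side zoom [380. 287.] wrist zoom [461. 182.]
0.022 0.01 side zoom [410. 280.] wrist zoom [459. 310.]
[398. 254.] [395. 301.]
```

The fingers closed to 0 above the bar. In both views the tips look roughly 25–30 mm higher than the stated geometry puts them. I'll open and turn back, then measure the tips before going lower.

Request:
{"api": "play_rows", "payload": {"increments": [[0.03, 0, 0, 0, -9, 0, 0], [0.03, 0, 0, 0, -9, 0, 0], [0.03, 0, 0, 0, -9, 0, 0], [0.03, 0, 0, 0, -9, 0, 0], [0.03, 0, 0, 0, -5, 0, 0], [0.03, 0, 0, 0, 0, 0, 0]]}}

```text
time: 5.6
ee_pos: [0.4626, -0.0362, 0.1192]
eef_rot: [1.197, 1.217, -1.197]
ft_force: [0.7, 0.6, -0.5]
grip_width: 0.342
```

```bash
python3 - <<'E'
from h import *
show()
s,p,M=st()
im=viewer.read_camera('wrist'); cv2.imwrite("pics/w4.png",cv2.resize(im[180:330,180:380,::-1],None,fx=4,fy=4,interpolation=cv2.INTER_CUBIC))
im=viewer.read_camera('side'); cv2.imwrite("pics/s4.png",cv2.resize(im[120:270,250:400,::-1],None,fx=4,fy=4,interpolation=cv2.INTER_CUBIC))
im=viewer.read_camera('top'); cv2.imwrite("pics/t4.png",cv2.resize(im[150:300,220:420,::-1],None,fx=4,fy=4,interpolation=cv2.INTER_CUBIC))
E
```

```text
t 5.6 p [ 0.4626 -0.0362  0.1192] tx [-0.  0. -1.] ty [ 1.     0.017 -0.   ] tz [ 0.017 -1.    -0.   ] F [ 0.7  0.6 -0.5] Mo [-0.007 -0.113  0.009] g 0.0301 q [ 0.32  0.29 -0.43  2.11  0.17  0.78 -0.2 ]
```

View pics/w4.png

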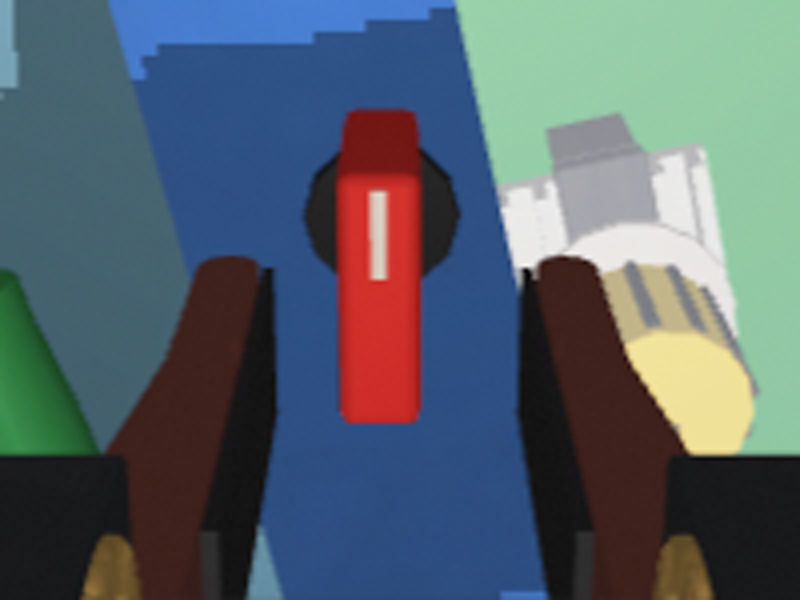

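View pics/s4.png

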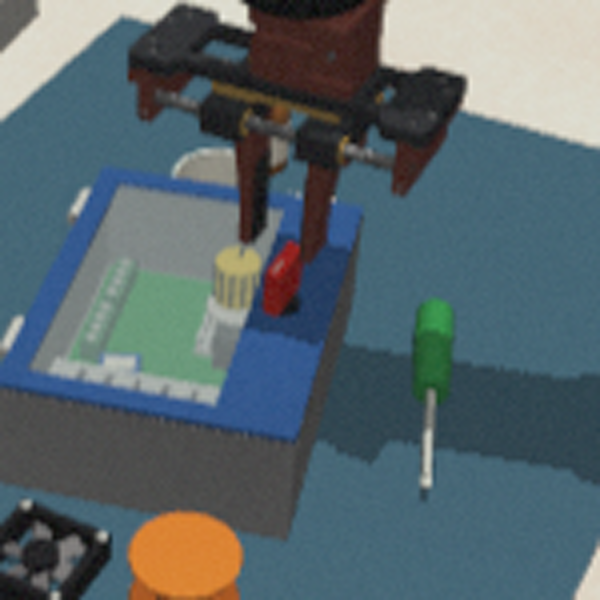

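```bash
python3 - <<'E'
from h import *
s,p,M=st()
for a,b in (((237.5,245),(328,183.5)),((322.5,245),(313,179.5))):
  P,e=tri(ray('wrist',*a),ray('side',*b)); print(P,e,'in tool',M.T@(P-p))
for d in (-.02,-.008,0,.022):
  print(d,[((proj('side',p+M@[d,y,w])-[250,120])*4).round(0).tolist() for y in(-.022,.022) for w in(-.01,.01)])
E
```

```text
[ 0.44069016 -0.0273923   0.1322076 ] 0.007610335130372355 in tool [-0.01296624 -0.02185458 -0.00905256]
[ 0.48073344 -0.02683702  0.13099474] 0.009342885640844756 in tool [-0.01175423  0.01819255 -0.00900202]
-0.02 [[306.0, 248.0], [320.0, 229.0], [238.0, 226.0], [253.0, 209.0]]
-0.008 [[305.0, 264.0], [318.0, 246.0], [237.0, 242.0], [252.0, 225.0]]
0 [[304.0, 274.0], [317.0, 256.0], [237.0, 253.0], [251.0, 235.0]]
0.022 [[301.0, 303.0], [315.0, 285.0], [235.0, 281.0], [249.0, 264.0]]
```

View pics/t4.png

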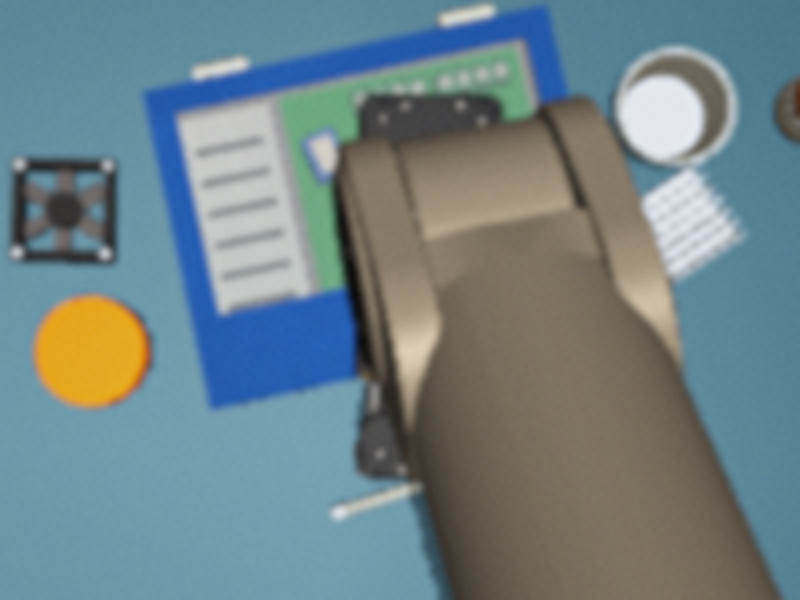

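Measured from both views, the tips stand about 8–12 mm *behind* the reported TCP, where the interface text puts them 22 mm ahead. I'll go about 30 mm lower and check again.

Request:
{"api": "play_rows", "payload": {"increments": [[0.03, 0.01, -0.001, 0, 0, 0, 0], [0.03, 0.01, 0, 0, 0, 0, 0], [0.03, 0.01, 0, 0, 0, 0, 0], [0.03, 0, 0, 0, 0, 0, 0]]}}

```text
time: 6.25
ee_pos: [0.4609, -0.036, 0.0882]
eef_rot: [1.196, 1.219, -1.199]
ft_force: [-0.3, -0.1, -0.0]
grip_width: 0.342
```

```bash
python3 - <<'E'
from h import *
show()
s,p,M=st()
im=viewer.read_camera('wrist'); cv2.imwrite("pics/w5.png",cv2.resize(im[180:330,180:380,::-1],None,fx=4,fy=4,interpolation=cv2.INTER_CUBIC))
im=viewer.read_camera('side'); cv2.imwrite("pics/s5.png",cv2.resize(im[120:270,250:400,::-1],None,fx=4,fy=4,interpolation=cv2.INTER_CUBIC))
E
```

```text
t 6.25 p [ 0.4609 -0.036   0.0882] tx [-0.002  0.    -1.   ] ty [ 1.     0.016 -0.002] tz [ 0.016 -1.    -0.   ] F [-0.3 -0.1 -0. ] Mo [-0.023 -0.01   0.027] g 0.03 q [ 0.3   0.34 -0.42  2.14  0.21  0.71 -0.24]
```

View pics/w5.png

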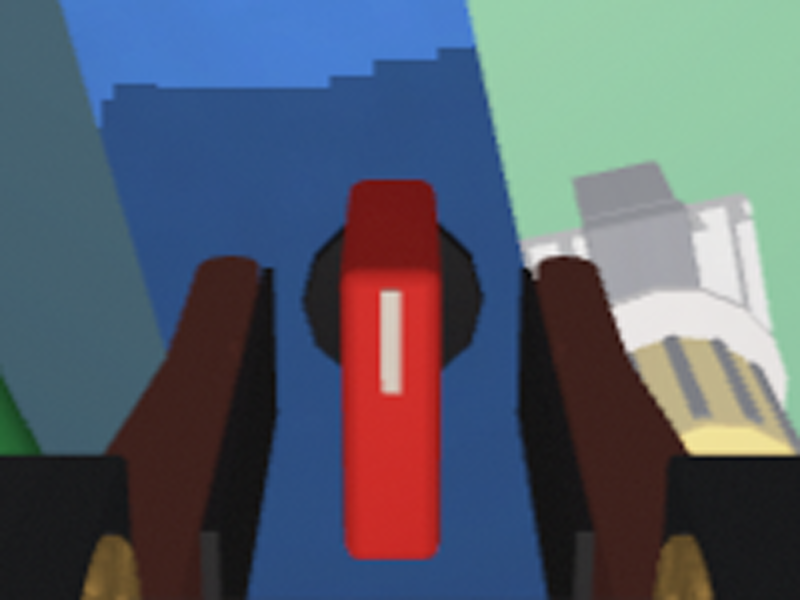

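View pics/s5.png

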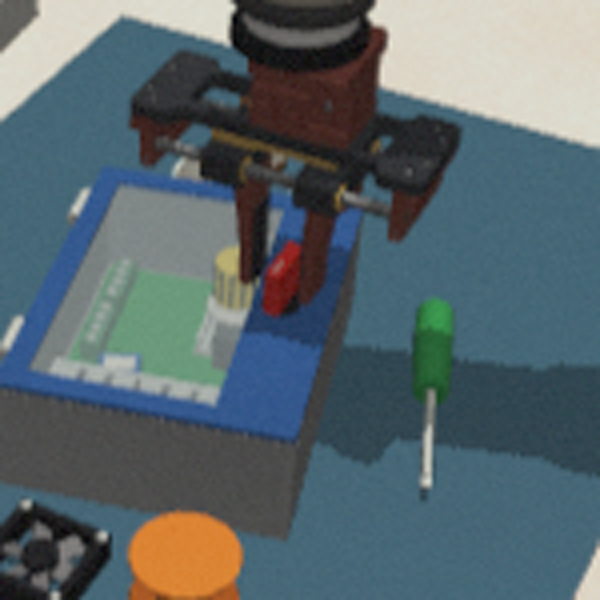

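Request:
{"api": "play_rows", "payload": {"increments": [[0.03, 0.002, 0, 0, 0, 0, 0], [0.0, 0, 0, 0, 0, 0, 0], [0.0, 0, 0, 0, 0, 0, 0], [0.0, 0, 0, 0, 0, 0, 0], [0.0, 0, 0, 0, 0, 0, 0], [0.0, 0, 0, 0, 0, 0, 0]], "newtons": 30}}

```text
time: 7.1
ee_pos: [0.4604, -0.0362, 0.0872]
eef_rot: [1.196, 1.218, -1.199]
ft_force: [-5.1, 0.3, 6.0]
grip_width: 0.122
```

```bash
python3 - <<'E'
from h import *
show()
im=viewer.read_camera('wrist'); cv2.imwrite("pics/w6.png",cv2.resize(im[180:330,180:380,::-1],None,fx=4,fy=4,interpolation=cv2.INTER_CUBIC))
E
```

```text
t 7.1 p [ 0.4604 -0.0362  0.0872] tx [-0.002 -0.    -1.   ] ty [ 1.     0.016 -0.002] tz [ 0.016 -1.     0.   ] F [-5.1  0.3  6. ] Mo [-0.014  1.105  0.059] g 0.0107 q [ 0.3   0.34 -0.42  2.14  0.21  0.71 -0.24]
```

View pics/w6.png

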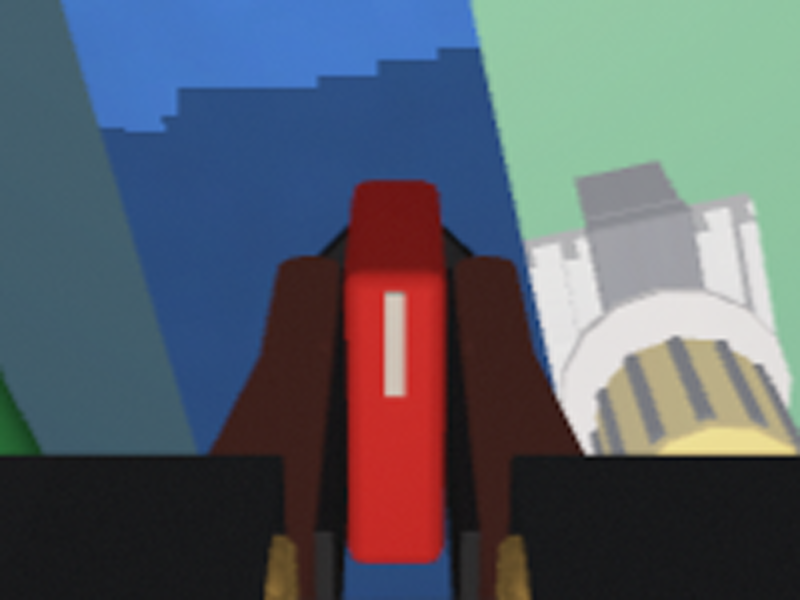

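Request:
{"api": "play_rows", "payload": {"increments": [[0.0, -0.0015, -0.001, 0, 3, 0, 0], [0.0, 0, 0, 0, 8, 0, 0], [0.0, 0, 0, 0, 8, 0, 0], [0.0, 0, 0, 0, 8, 0, 0], [0.0, 0, 0, 0, 8, 0, 0], [0.0, 0, 0, 0, 8, 0, 0], [0.0, 0, 0, 0, 0, 0, 0]]}}

```text
time: 8.02
ee_pos: [0.4603, -0.0361, 0.0885]
eef_rot: [1.725, 0.768, -1.726]
ft_force: [-1.5, 0.3, -0.9]
grip_width: 0.12
```

```bash
python3 - <<'E'
from h import *
show()
E
```

```text
t 8.03 p [ 0.4603 -0.0361  0.0885] tx [-0.001 -0.    -1.   ] ty [ 0.743 -0.669 -0.   ] tz [-0.669 -0.743  0.001] F [-1.5  0.3 -0.9] Mo [-0.093  0.428 -0.018] g 0.0105 q [ 0.16  0.32 -0.26  2.15  0.12  0.69 -0.91]
```

Request:
{"api": "play_rows", "payload": {"increments": [[0.0, 0, 0, 0, 8, 0, 0], [0.0, 0, 0, 0, 8, 0, 0], [0.0, 0, 0, 0, 8, 0, 0], [0.0, 0, 0, 0, 8, 0, 0], [0.0, 0, 0, 0, 1, 0, 0], [0.0, 0, 0, 0, 0, 0, 0]]}}

```text
time: 8.78
ee_pos: [0.4603, -0.036, 0.0885]
eef_rot: [2.08, 0.276, -2.082]
ft_force: [-1.6, 0.4, -3.1]
grip_width: 0.124
```

```bash
python3 - <<'E'
from h import *
show()
s,p,M=st(); print(np.degrees(np.arctan2(M[1,1],M[0,1])), bx(-.058,0,.1),bx(.09,0,.08))
im=viewer.read_camera('wrist'); cv2.imwrite("pics/w7.png",im[:,:,::-1])
E
```

```text
t 8.78 p [ 0.4603 -0.036   0.0885] tx [-0.001  0.    -1.   ] ty [ 0.261 -0.965 -0.   ] tz [-0.965 -0.261  0.001] F [-1.6  0.4 -3.1] Mo [ 0.075  0.582 -0.01 ] g 0.0109 q [ 0.06  0.31 -0.14  2.15  0.07  0.68 -1.43]
-74.87911674636032 [ 0.46167421 -0.03503494  0.1       ] [6.05402085e-01 2.68011182e-04 8.00000000e-02]
```

View pics/w7.png

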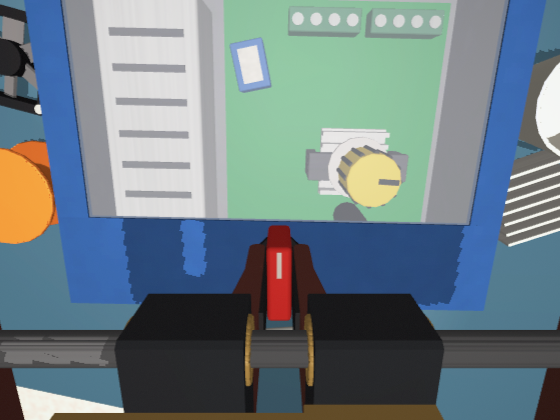

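```bash
python3 - <<'E'
import numpy as np
t=np.radians(np.concatenate([[0,2],np.arange(7,98,5)])); u,n=.148,.033
X=-u*np.cos(t)+n*np.sin(t);Z=u*np.sin(t)+n*np.cos(t)
for a,dx,dz in zip(np.degrees(t[1:]),np.diff(X),np.diff(Z)): print(round(a),[0,round(-dz,4),0,round(-dx,4),0,0,0])
E
```

```text
2 [0, np.float64(-0.0051), 0, np.float64(-0.0012), 0, 0, 0]
7 [0, np.float64(-0.0126), 0, np.float64(-0.0039), 0, 0, 0]
12 [0, np.float64(-0.0123), 0, np.float64(-0.005), 0, 0, 0]
17 [0, np.float64(-0.0118), 0, np.float64(-0.006), 0, 0, 0]
22 [0, np.float64(-0.0112), 0, np.float64(-0.007), 0, 0, 0]
27 [0, np.float64(-0.0106), 0, np.float64(-0.008), 0, 0, 0]
32 [0, np.float64(-0.0098), 0, np.float64(-0.0089), 0, 0, 0]
37 [0, np.float64(-0.009), 0, np.float64(-0.0097), 0, 0, 0]
42 [0, np.float64(-0.0081), 0, np.float64(-0.0104), 0, 0, 0]
47 [0, np.float64(-0.0072), 0, np.float64(-0.0111), 0, 0, 0]
52 [0, np.float64(-0.0062), 0, np.float64(-0.0117), 0, 0, 0]
57 [0, np.float64(-0.0052), 0, np.float64(-0.0122), 0, 0, 0]
62 [0, np.float64(-0.0041), 0, np.float64(-0.0126), 0, 0, 0]
67 [0, np.float64(-0.003), 0, np.float64(-0.0129), 0, 0, 0]
72 [0, np.float64(-0.0018), 0, np.float64(-0.0131), 0, 0, 0]
77 [0, np.float64(-0.0007), 0, np.float64(-0.0132), 0, 0, 0]
82 [0, np.float64(0.0005), 0, np.float64(-0.0132), 0, 0, 0]
87 [0, np.float64(0.0016), 0, np.float64(-0.0131), 0, 0, 0]
92 [0, np.float64(0.0028), 0, np.float64(-0.0129), 0, 0, 0]
97 [0, np.float64(0.0039), 0, np.float64(-0.0126), 0, 0, 0]
```

Request:
{"api": "play_rows", "payload": {"increments": [[0, -0.0051, 0, -0.0012, 0, 0, 0], [0, -0.0126, 0, -0.0039, 0, 0, 0], [0, -0.0123, 0, -0.005, 0, 0, 0], [0, -0.0118, 0, -0.006, 0, 0, 0], [0, -0.0112, 0, -0.007, 0, 0, 0], [0, 0, 0, 0, 0, 0, 0]], "newtons": 30}}

```text
time: 9.57
ee_pos: [0.4836, -0.0301, 0.1435]
eef_rot: [2.083, 0.272, -2.082]
ft_force: [-7.6, -1.2, 4.2]
grip_width: 0.126
```

```bash
python3 - <<'E'
from h import *
show()
im=viewer.read_camera('wrist'); cv2.imwrite("pics/w8.png",im[:,:,::-1])
im=viewer.read_camera('side'); cv2.imwrite("pics/s8.png",cv2.resize(im[90:270,200:420,::-1],None,fx=3,fy=3,interpolation=cv2.INTER_CUBIC))
E
```

```text
t 9.57 p [ 0.4836 -0.0301  0.1435] tx [ 0.001 -0.    -1.   ] ty [ 0.257 -0.966  0.   ] tz [-0.966 -0.257 -0.001] F [-7.6 -1.2  4.2] Mo [ 0.053  1.83  -0.032] g 0.0111 q [ 0.06  0.26 -0.14  2.06  0.05  0.83 -1.42]
```

View pics/s8.png

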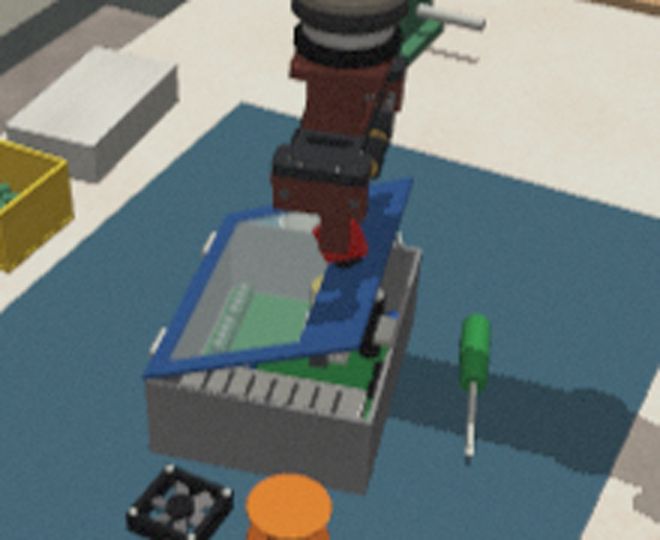

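View pics/w8.png

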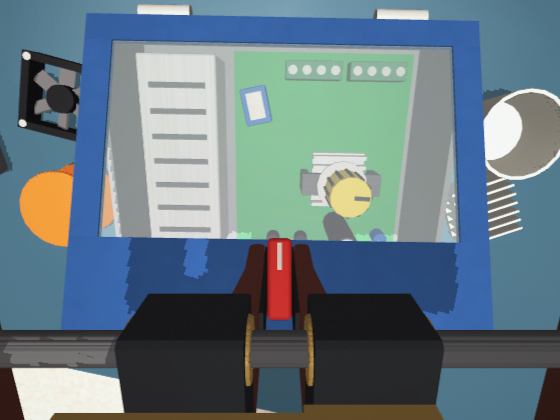

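The cover is opening with the bar held. I'll carry on along the arc.

Request:
{"api": "play_rows", "payload": {"increments": [[0, -0.0106, 0, -0.008, 0, 0, 0], [0, -0.0098, 0, -0.0089, 0, 0, 0], [0, -0.009, 0, -0.0097, 0, 0, 0], [0, -0.0081, 0, -0.0104, 0, 0, 0], [0, -0.0072, 0, -0.0111, 0, 0, 0], [0, -0.0062, 0, -0.0117, 0, 0, 0], [0, 0, 0, 0, 0, 0, 0]]}}

```text
time: 10.55
ee_pos: [0.5429, -0.0153, 0.1949]
eef_rot: [2.087, 0.271, -2.079]
ft_force: [-3.7, -2.6, 6.4]
grip_width: 0.123
```

```bash
python3 - <<'E'
from h import *
show()
im=viewer.read_camera('wrist'); cv2.imwrite("pics/w9.png",im[:,:,::-1])
im=viewer.read_camera('side'); cv2.imwrite("pics/s9.png",cv2.resize(im[90:270,200:420,::-1],None,fx=3,fy=3,interpolation=cv2.INTER_CUBIC))
E
```

```text
t 10.55 p [ 0.5429 -0.0153  0.1949] tx [ 0.004 -0.001 -1.   ] ty [ 0.256 -0.967  0.002] tz [-0.967 -0.256 -0.004] F [-3.7 -2.6  6.4] Mo [-0.503  1.223 -0.149] g 0.0108 q [ 0.03  0.28 -0.14  1.89  0.05  0.97 -1.44]
```

View pics/s9.png

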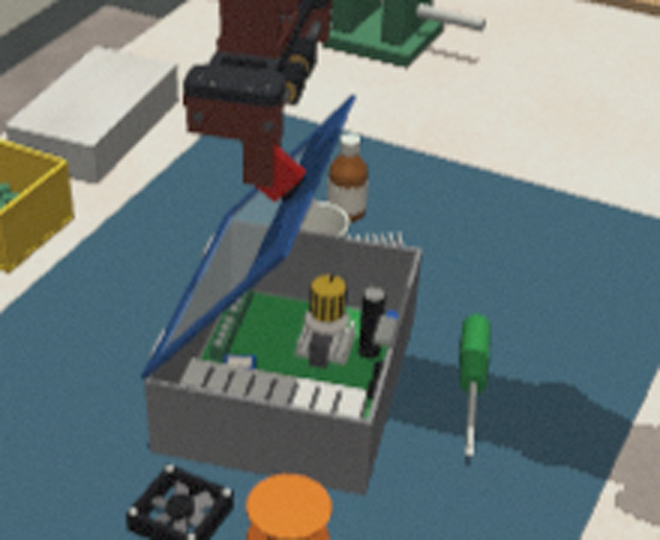

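View pics/w9.png

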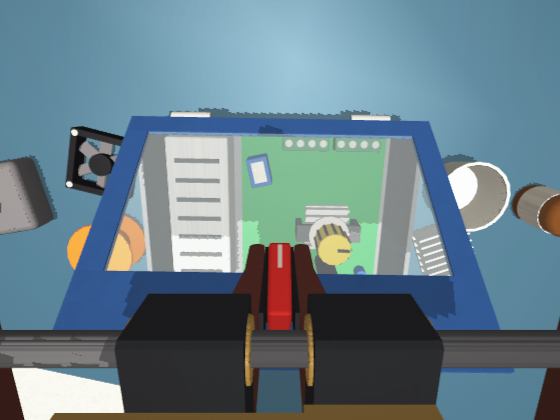

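Request:
{"api": "play_rows", "payload": {"increments": [[0, -0.0052, 0, -0.0122, 0, 0, 0], [0, -0.0041, 0, -0.0126, 0, 0, 0], [0, -0.003, 0, -0.0129, 0, 0, 0], [0, -0.0018, 0, -0.0131, 0, 0, 0], [0, -0.0007, 0, -0.0132, 0, 0, 0], [0, 0.0005, 0, -0.0132, 0, 0, 0], [0, 0.0016, 0, -0.0131, 0, 0, 0], [0, 0, 0, 0, 0, 0, 0]]}}

```text
time: 11.65
ee_pos: [0.6322, 0.0068, 0.2085]
eef_rot: [2.091, 0.268, -2.073]
ft_force: [2.0, -4.8, 4.9]
grip_width: 0.122
```

```bash
python3 - <<'E'
from h import *
show()
im=viewer.read_camera('side'); cv2.imwrite("pics/s10.png",cv2.resize(im[60:270,200:420,::-1],None,fx=2.8,fy=2.8,interpolation=cv2.INTER_CUBIC))
E
```

```text
t 11.65 p [0.6322 0.0068 0.2085] tx [ 0.009 -0.001 -1.   ] ty [ 0.256 -0.967  0.004] tz [-0.967 -0.256 -0.008] F [ 2.  -4.8  4.9] Mo [-1.002 -0.035  0.025] g 0.0107 q [-0.01  0.41 -0.13  1.67  0.06  1.06 -1.48]
```

View pics/s10.png

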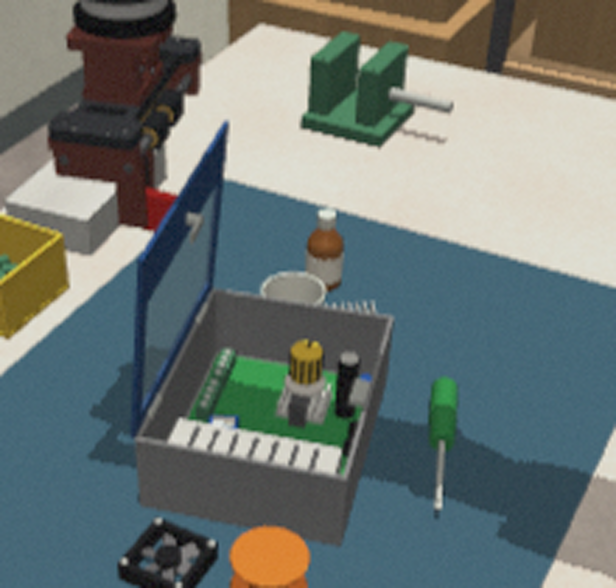

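Request:
{"api": "play_rows", "payload": {"increments": [[0, 0.0028, 0, -0.0129, 0, 0, 0], [0, 0.0039, 0, -0.0126, 0, 0, 0], [0, 0, 0, 0, 0, 0, 0], [0.03, 0, 0, 0, 0, 0, 0], [0.04, 0, 0, 0, 0, 0, 0], [0.04, 0, 0, 0, 0, 0, 0], [0.04, 0, 0, 0, 0, 0, 0]]}}

```text
time: 12.58
ee_pos: [0.6527, 0.0154, 0.1986]
eef_rot: [2.083, 0.273, -2.082]
ft_force: [-0.3, -0.8, -0.2]
grip_width: 0.453
```

```bash
python3 - <<'E'
from h import *
show()
im=viewer.read_camera('wrist'); cv2.imwrite("pics/w11.png",im[:,:,::-1])
im=viewer.read_camera('side'); cv2.imwrite("pics/s11.png",cv2.resize(im[60:270,200:420,::-1],None,fx=2.8,fy=2.8,interpolation=cv2.INTER_CUBIC))
E
```

```text
t 12.57 p [0.6527 0.0154 0.1986] tx [ 0.  0. -1.] ty [ 0.258 -0.966 -0.   ] tz [-0.966 -0.258 -0.   ] F [-0.3 -0.8 -0.2] Mo [0.034 0.057 0.056] g 0.0398 q [-0.02  0.46 -0.13  1.62  0.07  1.07 -1.48]
```

View pics/s11.png

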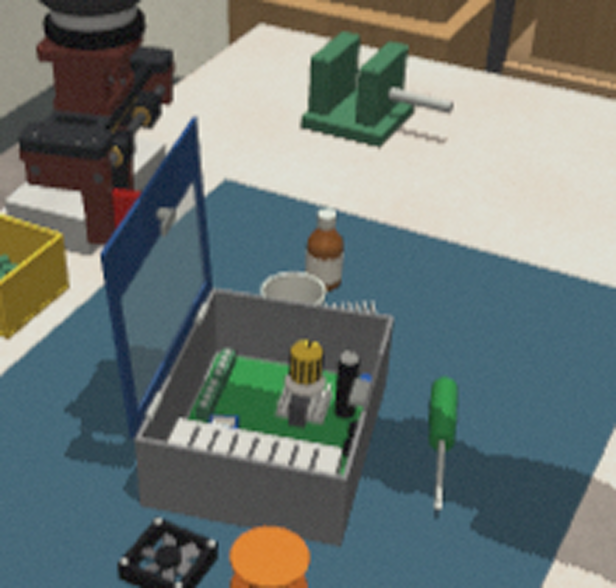

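View pics/w11.png

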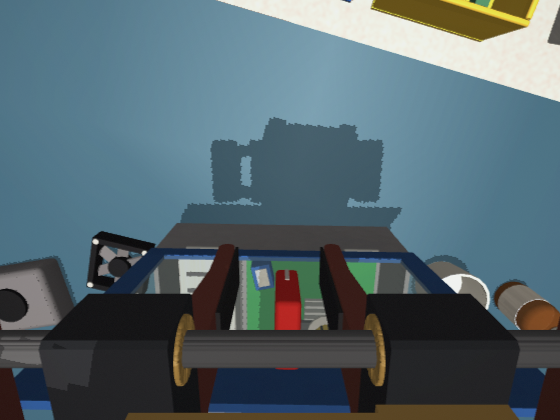

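Request:
{"api": "play_rows", "payload": {"increments": [[0.04, -0.05, 0, 0, 0, 0, 0], [0.04, -0.055, 0, 0, 0, 0, 0], [0.04, -0.01, 0, 0, 0, 0, 0], [0.04, 0, 0.0167, 0.0535, 0, 0, 0], [0.04, 0, 0.0167, 0.0535, 0, 0, 0], [0.04, 0, 0.0167, 0.0535, 0, 0, 0], [0.04, 0, 0, 0, -10, 0, 0], [0.04, 0, 0, 0, -10, 0, 0], [0.04, 0, 0, 0, -10, 0, 0], [0.04, 0, 0, 0, -10, 0, 0]]}}

```text
time: 13.92
ee_pos: [0.51, -0.0747, 0.3129]
eef_rot: [1.64, 0.859, -1.642]
ft_force: [0.7, 0.5, 0.3]
grip_width: 0.452
```

Request:
{"api": "play_rows", "payload": {"increments": [[0.04, 0, 0, 0, -10, 0, 0], [0.04, 0, 0, 0, -10, 0, 0], [0.04, 0, 0, 0, -10, 0, 0], [0.04, 0, 0, 0, -10, 0, 0], [0.04, 0, 0, 0, -10, 0, 0], [0.04, 0, 0, 0, -10, 0, 0], [0.04, 0, 0, 0, -10, 0, 0], [0.04, 0, 0, 0, -10, 0, 0], [0.04, 0, 0, 0, -10, 0, 0], [0.04, 0, 0, 0, -10, 0, 0]]}}

```text
time: 15.18
ee_pos: [0.51, -0.0746, 0.3128]
eef_rot: [0.339, 1.545, -0.339]
ft_force: [0.3, -1.1, 0.8]
grip_width: 0.458
```

```bash
python3 - <<'E'
from h import *
show(); s,p,M=st(); print(np.degrees(np.arctan2(M[1,1],M[0,1])))
im=viewer.read_camera('wrist'); cv2.imwrite("pics/w12.png",im[:,:,::-1])
im=viewer.read_camera('side'); cv2.imwrite("pics/s12.png",im[:,:,::-1])
E
```

```text
t 15.18 p [ 0.51   -0.0746  0.3128] tx [-0.001  0.    -1.   ] ty [ 0.419  0.908 -0.   ] tz [ 0.908 -0.419 -0.001] F [ 0.3 -1.1  0.8] Mo [ 0.005 -0.164  0.019] g 0.0402 q [ 0.29  0.15 -0.3   1.78  0.05  1.22  1.12]
65.24151158830476
```

View pics/s12.png

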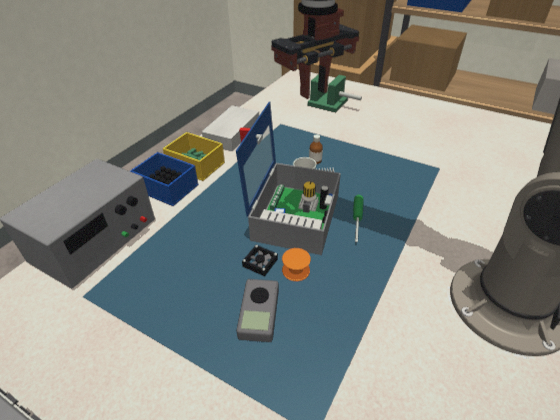

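View pics/w12.png

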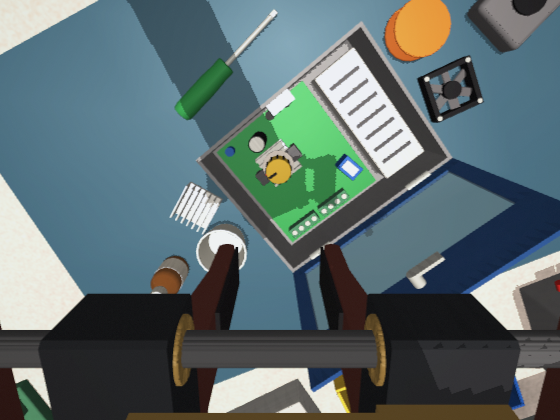

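Request:
{"api": "play_rows", "payload": {"increments": [[0.05, 0.03, 0, 0, -10, 0, 0], [0.05, 0.03, 0, 0, -10, 0, 0], [0.05, 0.03, 0, 0, -10, 0, 0], [0.05, 0.03, 0, 0, -10, 0, 0], [0.05, 0.03, 0, 0, -10, 0, 0], [0.05, 0.02, 0, 0, -10, 0, 0], [0.05, 0.01, 0, 0, -10, 0, 0], [0.05, 0.0, 0, 0, -10, 0, 0], [0.05, 0, 0, 0, 0, 0, 0]]}}

```text
time: 16.4
ee_pos: [0.5102, -0.0747, 0.1331]
eef_rot: [-0.743, 1.44, 0.744]
ft_force: [-0.1, -0.4, 0.4]
grip_width: 0.571
```

```bash
python3 - <<'E'
from h import *
show(); s,p,M=st(); print(np.degrees(np.arctan2(M[1,1],M[0,1])))
im=viewer.read_camera('wrist'); cv2.imwrite("pics/w13.png",im[:,:,::-1])
im=cv2.cvtColor(im,cv2.COLOR_RGB2HSV)
for z in (.074,): print('pred',proj('wrist',bx(-.02,-.05,z)))
m=cv2.inRange(im,(20,80,170),(32,255,255)); m[300:]=0; c=max(cv2.findContours(m,0,1)[0],key=cv2.contourArea); (u,v),rr=cv2.minEnclosingCircle(c); print('yel',u,v,rr,onz('wrist',u,v,.074))
E
```

```text
t 16.4 p [ 0.5102 -0.0747  0.1331] tx [-0.001  0.001 -1.   ] ty [-0.815  0.579  0.001] tz [ 0.579  0.815 -0.   ] F [-0.1 -0.4  0.4] Mo [ 0.047 -0.109  0.026] g 0.0501 q [ 0.43  0.35 -0.49  1.98  0.22  0.86  2.35]
144.63312197328938
pred [279.66135831 218.92926106]
yel 279.3292541503906 217.5 20.821475982666016 [ 0.51009357 -0.07549625  0.074     ]
```

View pics/w13.png

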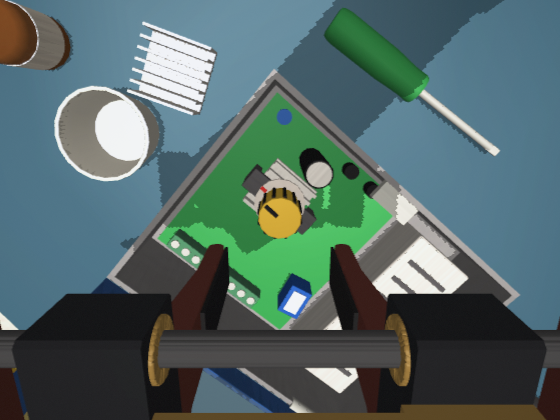

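Request:
{"api": "play_rows", "payload": {"increments": [[0.05, 0.03, 0, 0, 0, 0, 0], [0.05, 0.03, 0, 0, 0, 0, 0], [0.05, 0.02, 0, 0, 0, 0, 0], [0.05, 0.005, 0, 0, 0, 0, 0], [0.05, 0, 0, 0, 0, 0, 0]]}}

```text
time: 17.08
ee_pos: [0.5107, -0.0746, 0.049]
eef_rot: [-0.746, 1.439, 0.746]
ft_force: [-0.1, 1.0, 1.3]
grip_width: 0.568
```

```bash
python3 - <<'E'
from h import *
show()
im=viewer.read_camera('wrist'); cv2.imwrite("pics/w14.png",im[:,:,::-1])
im=viewer.read_camera('side'); cv2.imwrite("pics/s14.png",cv2.resize(im[90:270,220:400,::-1],None,fx=3.3,fy=3.3,interpolation=cv2.INTER_CUBIC))
E
```

```text
t 17.07 p [ 0.5107 -0.0746  0.049 ] tx [ 0. -0. -1.] ty [-0.817  0.576 -0.   ] tz [0.576 0.817 0.   ] F [-0.1  1.   1.3] Mo [ 0.137 -0.07  -0.042] g 0.0499 q [ 0.38  0.48 -0.44  2.04  0.32  0.69  2.26]
```

View pics/s14.png

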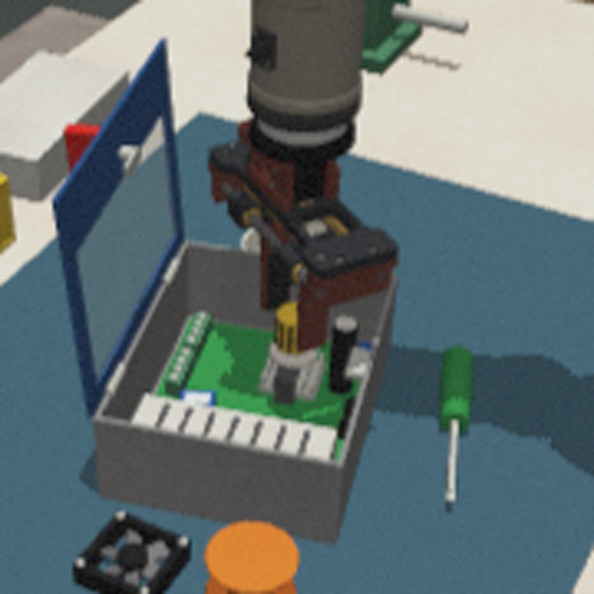

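View pics/w14.png

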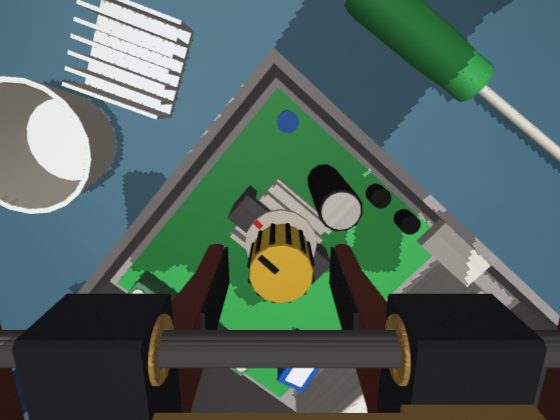

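Request:
{"api": "play_rows", "payload": {"increments": [[0.0, 0, 0, 0, 0, 0, 0], [0.0, 0, 0, 0, 0, 0, 0], [0.0, 0, 0, 0, 0, 0, 0], [0.0, 0, 0, 0, 0, 0, 0], [0.0, 0, 0, 0, 6, 0, 0], [0.0, 0, 0, 0, 8, 0, 0], [0.0, 0, 0, 0, 8, 0, 0], [0.0, 0, 0, 0, 0, 0, 0]], "newtons": 35}}

```text
time: 18.18
ee_pos: [0.5105, -0.0747, 0.0491]
eef_rot: [-0.451, 1.523, 0.451]
ft_force: [-2.0, 0.9, 5.9]
grip_width: 0.335
```

```bash
python3 - <<'E'
from h import *
show(); s,p,M=st(); print(np.degrees(np.arctan2(M[1,1],M[0,1])))
im=viewer.read_camera('wrist'); cv2.imwrite("pics/w15.png",cv2.resize(im[180:330,180:380,::-1],None,fx=4,fy=4,interpolation=cv2.INTER_CUBIC))
E
```

```text
t 18.18 p [ 0.5105 -0.0747  0.0491] tx [ 0.    -0.001 -1.   ] ty [-0.544  0.839 -0.001] tz [ 0.839  0.544 -0.   ] F [-2.   0.9  5.9] Mo [ 0.053  0.364 -0.047] g 0.0294 q [ 0.3   0.47 -0.35  2.05  0.25  0.67  1.94]
122.9806180107811
```

View pics/w15.png

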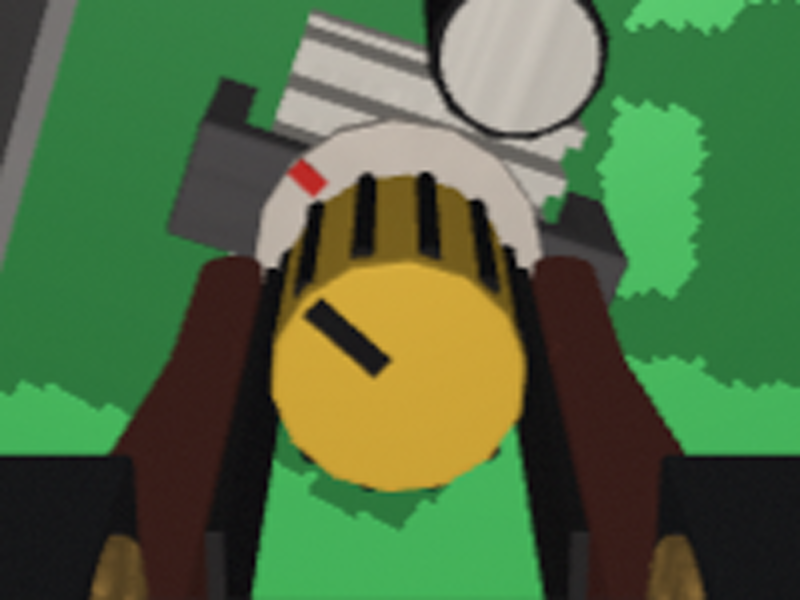

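Request:
{"api": "play_rows", "payload": {"increments": [[0.0, 0, 0, 0, 8, 0, 0], [0.0, 0, 0, 0, 8, 0, 0], [0.0, 0, 0, 0, 8, 0, 0], [0.0, 0, 0, 0, 8, 0, 0], [0.0, 0, 0, 0, 8, 0, 0], [0.0, 0, 0, 0, 0, 0, 0]]}}

```text
time: 18.98
ee_pos: [0.5107, -0.0755, 0.0491]
eef_rot: [0.095, 1.568, -0.097]
ft_force: [-2.3, -2.5, 6.4]
grip_width: 0.328
```

```bash
cat >> h.py <<'E'
def chk(fn):
    show(); s,p,M=st(); print('jaw',np.degrees(np.arctan2(M[1,1],M[0,1])).round(1))
    im=viewer.read_camera('wrist'); cv2.imwrite(fn,cv2.resize(im[180:330,180:380,::-1],None,fx=4,fy=4,interpolation=cv2.INTER_CUBIC))
    h=cv2.cvtColor(im,cv2.COLOR_RGB2HSV); c0=proj('wrist',bx(-.02,-.05,.037))
    m=cv2.inRange(h,(0,150,120),(6,255,255))|cv2.inRange(h,(174,150,120),(180,255,255)); m[300:]=0; m[:150]=0; m[:,:200]=0;m[:,360:]=0
    cs=[c for c in cv2.findContours(m,0,1)[0] if cv2.contourArea(c)>4]
    for c in cs:
        mm=cv2.moments(c); u,v=mm['m10']/mm['m00'],mm['m01']/mm['m00']; P=onz('wrist',u,v,.037); d=P-bx(-.02,-.05,.037)
        print('red px',round(u,1),round(v,1),'r',np.linalg.norm(d).round(4),'world ang',np.degrees(np.arctan2(d[1],d[0])).round(1))
    m=cv2.inRange(h,(15,80,80),(35,255,255))
E
python3 -c "
from h import *
chk('pics/w16.png')"
```

```text
t 18.98 p [ 0.5107 -0.0755  0.0491] tx [ 0.    -0.001 -1.   ] ty [ 0.122  0.993 -0.001] tz [ 0.993 -0.122  0.001] F [-2.3 -2.5  6.4] Mo [-0.46   0.228 -0.008] g 0.0288 q [ 0.17  0.45 -0.17  2.05  0.13  0.65  1.36]
jaw 83.0
red px 255.9 223.7 r 0.0178 world ang -140.2
```

View pics/w16.png

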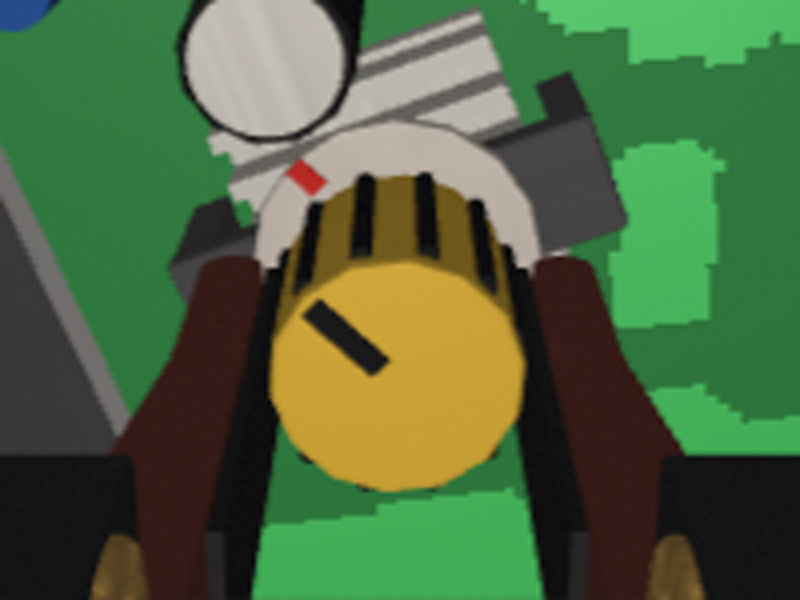

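Request:
{"api": "play_rows", "payload": {"increments": [[0.0, 0, 0, 0, 6, 0, 0], [0.0, 0, 0, 0, 6, 0, 0], [0.0, 0, 0, 0, 0, 0, 0]]}}

```text
time: 19.4
ee_pos: [0.5106, -0.0758, 0.0491]
eef_rot: [0.259, 1.555, -0.261]
ft_force: [-2.7, -3.1, 6.4]
grip_width: 0.334
```

```bash
python3 -c "
from h import *
chk('pics/w17.png')"
```

```text
t 19.4 p [ 0.5106 -0.0758  0.0491] tx [ 0.    -0.001 -1.   ] ty [ 0.326  0.945 -0.001] tz [ 0.945 -0.326  0.001] F [-2.7 -3.1  6.4] Mo [-0.661  0.31  -0.022] g 0.0293 q [ 0.12  0.45 -0.12  2.06  0.09  0.64  1.18]
jaw 71.0
red px 255.9 223.9 r 0.0177 world ang -151.7
```

Request:
{"api": "play_rows", "payload": {"increments": [[0.0, 0, 0, 0, 6, 0, 0], [0.0, 0, 0, 0, 6, 0, 0], [0.0, 0, 0, 0, 0, 0, 0]]}}

```text
time: 19.82
ee_pos: [0.5104, -0.076, 0.0491]
eef_rot: [0.423, 1.529, -0.425]
ft_force: [-2.7, -3.9, 6.6]
grip_width: 0.332
```

```bash
python3 -c "
from h import *
chk('pics/w18.png')"
```

```text
t 19.82 p [ 0.5104 -0.076   0.0491] tx [-0.    -0.001 -1.   ] ty [ 0.515  0.857 -0.001] tz [ 0.857 -0.515  0.001] F [-2.7 -3.9  6.6] Mo [-0.745  0.404 -0.02 ] g 0.0291 q [ 0.08  0.44 -0.07  2.06  0.05  0.64  1.01]
jaw 59.0
red px 255.9 224.0 r 0.0176 world ang -163.4
```

Request:
{"api": "play_rows", "payload": {"increments": [[0.046, 0, 0, 0, 0, 0, 0], [0.046, 0, 0, 0, 0, 0, 0], [0.046, 0, 0, 0, 0, 0, 0], [0.046, 0, 0, 0, -10, 0, 0], [0.046, 0, 0, 0, -10, 0, 0], [0.046, 0, 0, 0, -10, 0, 0], [0.046, 0, 0, 0, -10, 0, 0], [0.046, 0, 0, 0, -10, 0, 0], [0.046, 0, 0, 0, -10, 0, 0], [0.046, 0, 0, 0, -10, 0, 0]]}}

```text
time: 21.12
ee_pos: [0.5105, -0.0746, 0.0486]
eef_rot: [-0.536, 1.503, 0.537]
ft_force: [0.3, 0.3, 0.5]
grip_width: 0.527
```

Request:
{"api": "play_rows", "payload": {"increments": [[0.046, 0, 0, 0, -10, 0, 0], [0.046, 0, 0, 0, -6, 0, 0], [0.046, 0, 0, 0, 0, 0, 0]]}}

```text
time: 21.5
ee_pos: [0.5105, -0.0747, 0.0485]
eef_rot: [-0.746, 1.439, 0.747]
ft_force: [0.0, -0.4, 0.5]
grip_width: 0.52
```

```bash
python3 -c "
from h import *
chk('pics/w19.png')"
```

```text
t 21.5 p [ 0.5105 -0.0747  0.0485] tx [-0.  0. -1.] ty [-0.818  0.576  0.   ] tz [0.576 0.818 0.   ] F [ 0.  -0.4  0.5] Mo [ 0.1   -0.058 -0.01 ] g 0.0456 q [ 0.38  0.48 -0.44  2.04  0.32  0.69  2.27]
jaw 144.9
red px 300.3 222.4 r 0.0175 world ang -164.2
```

View pics/w19.png

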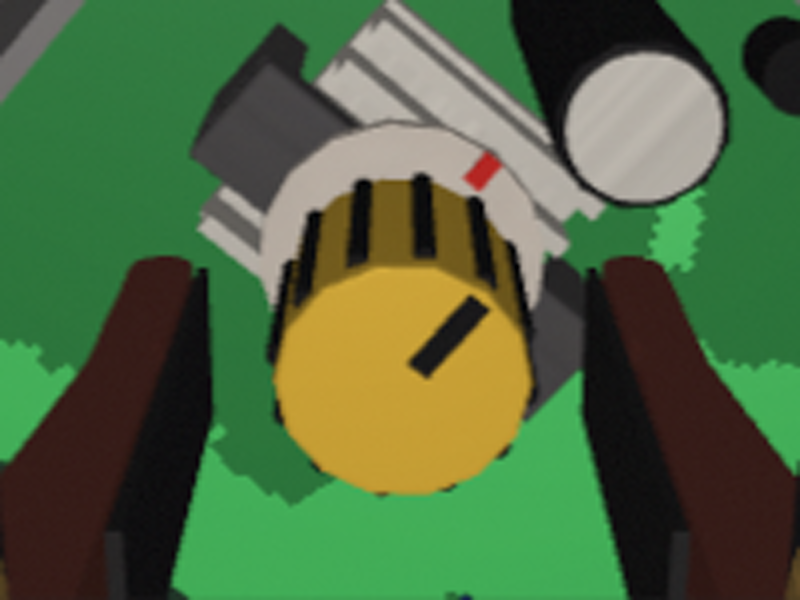

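Request:
{"api": "play_rows", "payload": {"increments": [[0.0, 0, 0, 0, 0, 0, 0], [0.0, 0, 0, 0, 0, 0, 0], [0.0, 0, 0, 0, 0, 0, 0], [0.0, 0, 0, 0, 5, 0, 0], [0.0, 0, 0, 0, 5, 0, 0], [0.0, 0, 0, 0, 0, 0, 0]]}}

```text
time: 22.3
ee_pos: [0.5103, -0.0745, 0.0487]
eef_rot: [-0.613, 1.483, 0.613]
ft_force: [-1.8, 2.2, 2.3]
grip_width: 0.328
```

```bash
python3 -c "
from h import *
chk('pics/w20.png')"
```

```text
t 22.3 p [ 0.5103 -0.0745  0.0487] tx [-0. -0. -1.] ty [-0.707  0.708  0.   ] tz [ 0.708  0.707 -0.   ] F [-1.8  2.2  2.3] Mo [ 0.25   0.233 -0.018] g 0.0288 q [ 0.35  0.47 -0.4   2.04  0.29  0.68  2.12]
jaw 135.0
red px 297.2 220.3 r 0.0175 world ang -168.4
```

Request:
{"api": "play_rows", "payload": {"increments": [[0.0, 0, 0, 0, 5, 0, 0], [0.0, 0, 0, 0, 5, 0, 0], [0.0, 0, 0, 0, 0, 0, 0]]}}

```text
time: 22.72
ee_pos: [0.5105, -0.0747, 0.0487]
eef_rot: [-0.479, 1.517, 0.479]
ft_force: [-1.0, 0.6, 2.8]
grip_width: 0.329
```

```bash
python3 -c "
from h import *
chk('pics/w21.png')"
```

```text
t 22.73 p [ 0.5105 -0.0747  0.0487] tx [-0. -0. -1.] ty [-0.574  0.819 -0.   ] tz [ 0.819  0.574 -0.   ] F [-1.   0.6  2.8] Mo [ 0.149  0.239 -0.002] g 0.0289 q [ 0.31  0.47 -0.36  2.04  0.26  0.67  1.97]
jaw 125.0
red px 292.3 217.9 r 0.0174 world ang -168.5
```

View pics/w21.png

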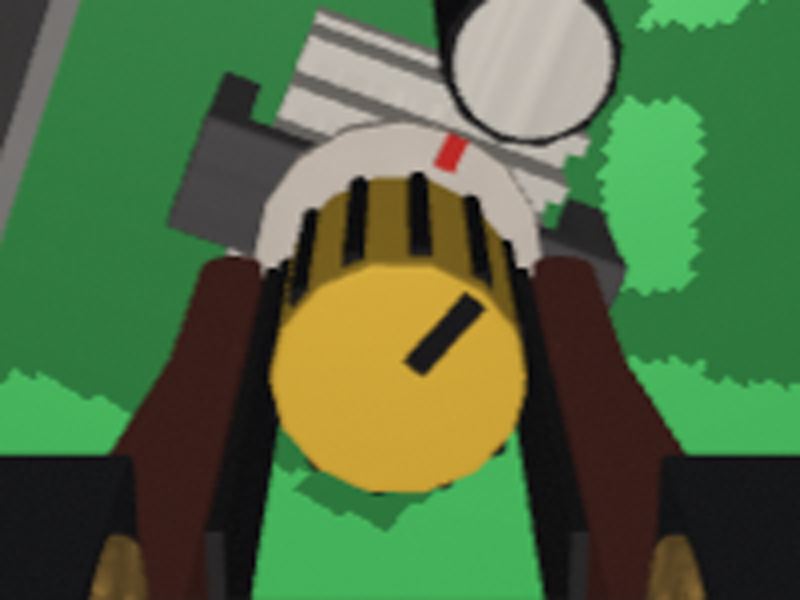

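View pics/w20.png

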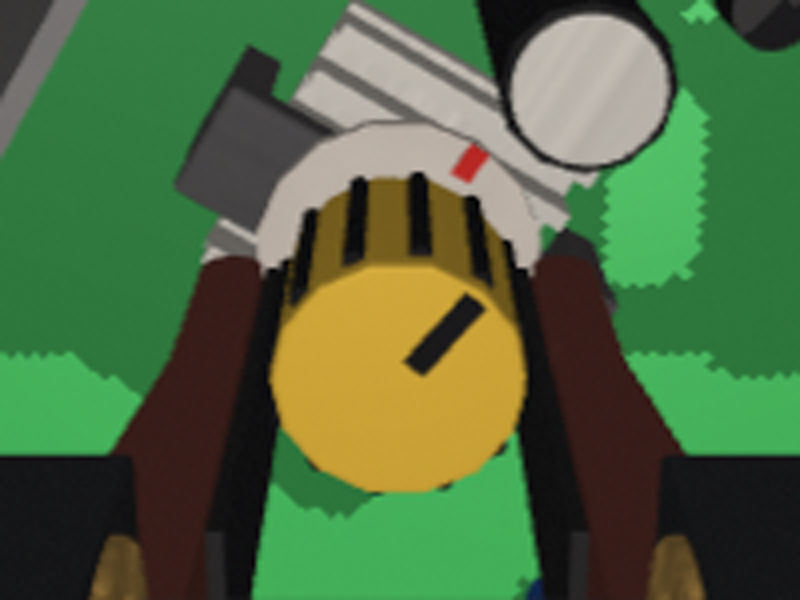

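The disc stopped at −168.4° while the jaw and head turned on, which is about 0.27 rad of slip. I'll stop here, release and rise.

Request:
{"api": "play_rows", "payload": {"increments": [[0.046, 0, 0, 0, 0, 0, 0], [0.046, 0, 0, 0, 0, 0, 0], [0.046, 0, 0, 0, 0, 0, 0], [0.046, -0.03, 0, 0, 0, 0, 0], [0.046, -0.05, 0, 0, 0, 0, 0], [0.046, 0, 0, 0, 0, 0, 0]]}}

```text
time: 23.52
ee_pos: [0.5133, -0.0748, 0.1321]
eef_rot: [-0.479, 1.511, 0.474]
ft_force: [0.1, 0.2, -0.6]
grip_width: 0.525
```

```bash
python3 -c "
from h import *
chk('pics/w22.png')
im=viewer.read_camera('wrist'); cv2.imwrite('pics/w22f.png',im[:,:,::-1])
im=viewer.read_camera('side'); cv2.imwrite('pics/s22.png',im[:,:,::-1])"
```

```text
t 23.52 p [ 0.5133 -0.0748  0.1321] tx [ 0.007 -0.001 -1.   ] ty [-0.572  0.82  -0.005] tz [0.82  0.572 0.005] F [ 0.1  0.2 -0.6] Mo [ 0.092 -0.125  0.005] g 0.0461 q [ 0.36  0.34 -0.4   1.99  0.18  0.84  2.04]
jaw 124.9
red px 291.5 180.4 r 0.0199 world ang -169.0
```

View pics/w22.png

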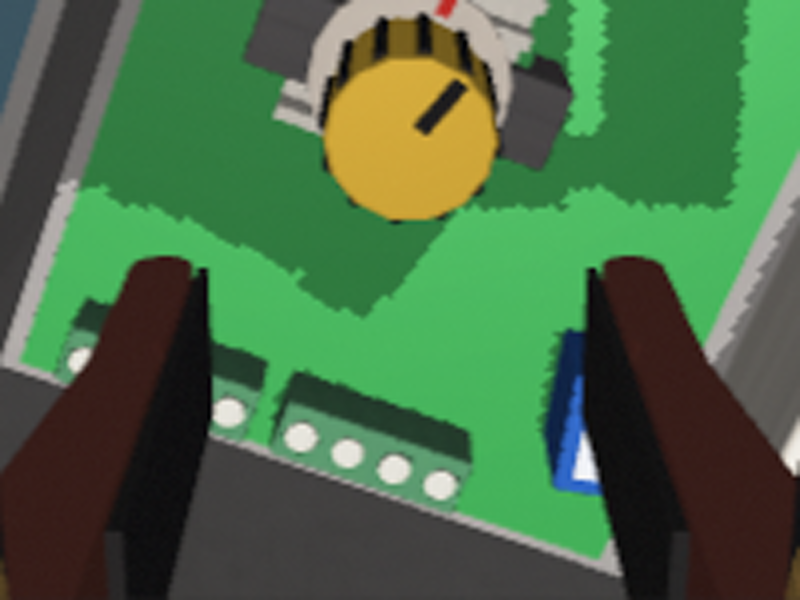

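View pics/s22.png

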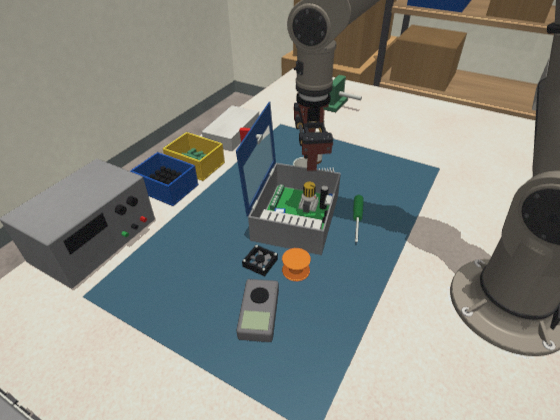

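```bash
python3 -c "
from h import *
a=onz('wrist',286.0,212.0,.074);b=onz('wrist',294.8,201.8,.074);d=b-a;print(np.degrees(np.arctan2(d[1],d[0])))
# before (w19) equivalent unavailable; red:
c=bx(-.02,-.05,.037);P=onz('wrist',291.5,180.4,.037)-c;print(np.degrees(np.arctan2(P[1],P[0])))"
```

```text
175.56727176727625
-169.79713575974748
```

Request:
{"api": "play_rows", "payload": {"increments": [[0.046, -0.05, 0, 0, 0, 0, 0], [0.046, -0.05, 0, 0, 0, 0, 0], [0.046, -0.03, 0, 0, 0, 0, 0], [0.046, 0, 0, 0, 0, 0, 0], [0.046, 0, 0, 0, 0, 0, 0]]}}

```text
time: 24.3
ee_pos: [0.5095, -0.0748, 0.2567]
eef_rot: [-0.476, 1.52, 0.478]
ft_force: [-0.2, -1.1, -0.2]
grip_width: 0.524
```

```bash
python3 -c "
from h import *
show()
im=viewer.read_camera('top'); cv2.imwrite('pics/t23.png',im[:,:,::-1])
im=viewer.read_camera('side'); cv2.imwrite('pics/s23.png',im[:,:,::-1])
a=cv2.imread('pics/side0.png').astype(int); b=im[:,:,::-1].astype(int)
for n,(u0,u1,v0,v1) in dict(driver=(345,375,185,250),fan=(240,280,243,275),spool=(280,315,248,280),meter=(235,282,278,342)).items(): print(n,abs(a-b)[v0:v1,u0:u1].mean().round(1))
"
```

```text
t 24.3 p [ 0.5095 -0.0748  0.2567] tx [-0.003  0.    -1.   ] ty [-0.572  0.82   0.002] tz [ 0.82   0.572 -0.002] F [-0.2 -1.1 -0.2] Mo [ 0.115 -0.122  0.006] g 0.046 q [ 0.4   0.2  -0.42  1.85  0.09  1.11  2.12]
driver 10.7
fan 3.7
spool 3.6
meter 3.7
```

View pics/s23.png

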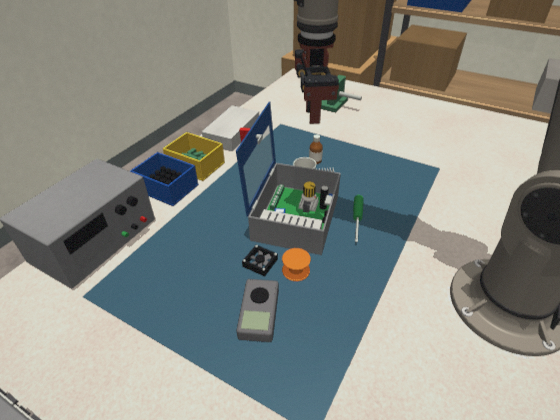

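```bash
python3 -c "
from bench import order
print(order.finish_job())"
```

```text
the job is handed in; nothing more can be done
None
```

The job is handed in at about 24 s of the 64 s allowed, and my last checks agreed with the goal. No verdict came back.

**What I did**
- **Latch:** I turned it clockwise to about 1.55 rad with the cover still shut.
- **Cover:** I swung it up by the red bar to an estimated 97° and released it. It was still standing there in the final side view.
- **Thumbscrew:** I tightened it in two strokes. On the second, the white disc stopped after about 4° while the head turned on with the jaws. I released it there and lifted clear.

**Last checks**
- **Slip:** From the jaw and disc angles it is about 0.27 rad. The black and red marks in the last wrist picture give about 0.25 rad. The allowed range is 0.06–0.9 rad.
- **Loose parts:** The side view shows the fan, spool and meter unchanged, by picture comparison. The screwdriver also looks in place; its larger picture difference I put down to shadow. I judged the pot, flux bottle and heat sink by eye, also in the side view. The relay was half hidden behind a finger in the last wrist picture and looked in place. I saved a final top view but did not look at it.
- **Robot:** It ended well clear of everything, with wrist forces near zero.

**What disagreed**
- **Fingertip position:** The fingertips showed roughly 8–12 mm behind the reported TCP; the interface text says 22 mm ahead. My first grip on the latch therefore closed in the air above the bar, and I corrected the height from the pictures.
- **Clutch torque:** With the arm stopped, the wrist moment did not show the clutch's 0.2 N m, so I detected the slip from the disc and head marks alone.

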